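# Load the bench sauce gun and take up the slack

### The arm

A 7-joint arm with a two-finger parallel gripper is mounted at the origin on a cart in front of the work surface, level with it; the furniture and walls round the work are solid. World frame = base frame: x ahead of the robot, y to its left, z up, the work surface at z = 0. Lengths are in m, angles in rad, forces in N, time in s.
With the tool pointing down it reaches from about 0.425 to 0.925 m from the base axis. Payload 6.8 kg.
Tool frame: the origin (TCP) lies where the fingers leave the gripper's body, on its centre line; the fingertips stand 73 mm ahead of it and the grasp point (between the pads) lies 54 mm ahead of it; z points along the fingers, y is the line along which they close (so a half turn about z gives the same grasp; the last joint's range is limited). The gripper opens to 85 mm and grips with 20 to 120 N. Pads are 22 mm wide; open, the fingers measure 114 mm over their backs; the gripper's body (76 mm by 85 mm) begins 54 mm behind the grasp point. The pads swing forward as they close: fully open they stand 13 mm farther back than shut.
Start: joints at [1.026, 0.477, 0.022, 1.555, -0.011, 1.109, -0.083], TCP at [0.286, -0.612, 0.304] pointing down, gripper open.
Joint ranges: [-2.96, 2.96], [-0.34, 2.1], [-1.41, 1.46], [0.24, 2.44], [-1.37, 4.51], [0.17, 1.92], [-2.96, 2.96]. Speed limits (rad/s): [2.39, 2.39, 3.14, 3.14, 3.14, 3.14, 3.14].

### API

Orientations are given as a rotation vector (axis times angle).
In Python, from bench import r gives the robot as it stands.
- The arm moves only by the shell command python3 drive.py [OPENING] [FORCE], which reads ROWS from standard input. ROWS is a JSON list of rows, 1 to 5 of them, each an object with the fields xyz (a list: dx, dy, dz in m), rot (a list: a rotation vector rx, ry, rz in rad); a field left out counts as zero; each row is the pose to reach, as a shift and turn from the pose commanded when the command began, along the tool's axes at that moment; what a row does not reach only later rows make up. A row lasts 1/10 s, in which the tool goes at most 0.05 m and 0.15 rad, less where a joint would pass 70% of its speed; a pose out of reach is approached as far as the arm can. OPENING is the finger opening in m, set as the command begins (- or left out keeps the last). The fingers move at their own pace and stop on an object; FORCE is the grip in N (left out, the last holds). Time passes only in rows, so rows that do not move let the fingers close. It prints the time, the measured TCP pose, the force, the opening and the grip force at its end. Input that does not fit is refused with a message, and nothing moves.
- r.get_obs(): the state, without advancing time (a new reading comes with each control period).
- r.grab_frame(name): name is "side" or "top"; returns (picture, depth): 400x640x3 uint8, blue, green, red; 400x640 float32, m along the optical axis (not along the pixel's ray), 0 where there is no reading.
- r.camera_info(name): a dict with "camera_matrix" (3x3 intrinsics, pixels), "k1" (the pictures are not rectified: a ray, as slopes to the right and down, at radius r is drawn at 1 + k1 r^2 times it, then the intrinsics apply), "R" (3x3) and "t" (3): a world point X has camera coordinates R X + t. Camera axes: x right, y down, z forward; pixel columns grow to the right and rows downward; lengths in m; the calibration is good to about 2 mm. A picture is of the moment at which its call begins. camera_info takes no time and is no camera call.
- r.hand_in(): hands the job in; it is judged then, once.
The state is a dict: "clock": time; "joints": joint angles; "qvel": joint speeds; "tau": joint torques, N m; "tcp_pos": TCP position; "orientation": TCP orientation; "contact_force": force on the tool from outside, world axes, zero at the start; "moment": the same for the moment, N m; "grip_width": finger opening in m; "gripper_force": force on a finger pad.
Only numpy, scipy, OpenCV 4.12 (cv2) and the standard library are available. Lean on these libraries where they do the work, as an engineer would, in place of code of your own. Each camera call takes 0.05 s, during which the arm holds its last target. There are 200 camera calls.

### The job

Load the sauce gun that lies in its bench dock: first stand the nozzle disc on edge in the slot behind the muzzle plate, spout out through the notch, then lay the sauce cartridge on the two rails behind it, neck towards the disc. Then pump the trigger, squeezing and letting it spring back, until the pressure plate bears on the cartridge and holds it and the disc firmly against the muzzle, without crushing the cartridge. Finish while still holding the trigger squeezed under that gentle pressure, and leave the other things on the table alone.

Things in the scene. Friction and masses are not known exactly. Their poses are not given: they have to be found in the camera images.
- gun: Bench sauce gun, fixed, 318x96 mm base, lying level: muzzle at its +x end, rod axis 60 mm up. Two 10 mm rails 40 mm apart carry cartridge and disc with their axes 60 mm up. Muzzle plate inner face x=+150; its notch, 38 wide, is open upwards; its ears reach 81 mm up. Two lugs, 51 mm high, 19 mm off the axis, at x 131 to 135 close the disc slot. Origin: under the gun on the table; z up.
- disc_seat (a point): Where the disc's centre is when it is pressed flat on the muzzle plate: gun x=+145 mm, 60 mm up. The slot is 15 mm long for the 10 mm disc, so the loose disc may stand up to 5 mm behind this. Axes as the gun's.
- cartridge_seat (a point): Where the cartridge's origin is when pressed home (gun x=+70 mm, 60 mm up). Laid in by hand it may lie up to 15 mm behind (towards -x); the plate pushes it along the rails. Lay it 5 to 10 mm behind, so that its neck clears the disc. Axes as the gun's.
- grip: Fixed upright black hand grip behind the trigger, 14 mm (along gun x) x 24 mm, top 190 mm above the table. Origin: its middle, 164 mm above the table at gun x=-127; its rear face lies 7 mm behind that. Squeeze trigger and grip together from above at this height, fingers closing along the gun's x.
- trigger_handle: Black upper part of the trigger, 10 mm thick, 22 mm wide, top about 190 mm up, ahead of the grip. Origin: its middle, 58 mm from the pivot. At rest it leans forward, 50 mm from its front face to the grip's rear face; fully squeezed 32 mm. Let go, a spring (about 1 to 2 N here) swings it forward again. Push at this height acts 1.4 times on the rod.
- trigger (a joint): Trigger angle, rad: 0 let go (leaning forward), 0.30 fully squeezed back towards the grip (18 mm at the handle). A squeeze of 8 N pumps it; 10 to 12 N also gives the right pressure at the end. With the fingers centred 9 mm ahead of the middle of the grip both are met at full squeeze.
- rod (a joint): Forward travel of the toothed rod, m, 0 to 0.066. A pawl on the trigger drives it forward only: each full squeeze moves it on one tooth, 10 mm (the first 3 to 13 mm); the trigger must spring right back to take the next tooth. A brake of about 4 N keeps the rod where it is, but holds no more than that against the cartridge.
- buffer (a joint): How far the rubber buffer behind the pressure plate is pressed in, m: 0 free, 0.0035 hard home (11 N). It starts to give at 2 N and takes 2.5 N per mm: 0.002 up to just home is the right gentle pressure; once it is home, the force of the squeeze goes straight through to the cartridge. The cartridge stands 30 N, at 40 N it is crushed.
- pressure_plate: Steel pressure plate, 42 mm across, on the rod's front end. Origin: centre of its front face, which starts 15 to 40 mm behind a cartridge laid in. Not to be pushed by hand (nor the knob at the other end): only the trigger moves it.
- pull_knob: Black knob, 24 mm across, 9 mm long, at the rod's rear end, used only for unloading. Origin: centre of its rear face.
- nozzle_disc: White plastic disc 50 mm across, 10 mm thick, with a tapered spout 24 mm long (16 to 9 mm thick) on its +x face, 50 g; stands on edge in the middle of a low wire drainer, loose, its centre 39 mm up. Origin: disc centre; x: disc axis, towards the spout. Pinch it across its thickness by the top 15 mm, above the spout. The wires beside it reach 48 mm up.
- cartridge: White closed cartridge with a paper band, 50 mm across, 100 mm long, plus a neck 30 mm across and 20 mm long at its +x end, about 0.25 kg; lies loose on a low wire rest, its axis 39 mm up. Origin: centre of the 100 mm body; x: axis, towards the neck. Grasp across its width at mid-length.
- mug: Dotted mug, 91 mm high, right of the work; leave it alone. Origin: underside.
- tumbler: Empty tea glass, 67 mm across, 95 mm high, left of the work; leave it alone. Origin: centre of underside.
- salt_shaker: Salt shaker, 44 mm across, 90 mm high, right of the work; leave it alone. Origin: centre of underside.

How it is judged:
By the outcome, as a careful person would: the job done as asked, in the order asked, and still so for the second after the job is handed in, while the arm keeps its last pose, push and grip.
It also fails if it takes over 72 s, if anything falls off the work surface, if the arm or the gripper's body presses on something with over 40 N, if the wrist force passes 120 N, or if a joint passes its speed limit or range.

## Working session

There is one attempt and no reset: what is moved stays moved. The work goes in short steps, Python scripts to look and compute and a shell command to move; the robot and the scene stay as the last step left them, time stands still between calls to the robot, and variables do not carry over. Pictures are saved under pics/ and viewed, at most 10 in all, crops included, and the job is handed in when it is done.

```bash
ls; mkdir -p pics
python3 - <<'E'
from bench import r
import cv2,numpy as np
o=r.get_obs();print({k:np.round(v,3) for k,v in o.items()})
for n in("side","top"):
    p,d=r.grab_frame(n);cv2.imwrite(f"pics/{n}0.png",p);np.savez(f"pics/{n}0.npz",p=p,d=d)
    c=r.camera_info(n);print(n,c)
E
```

```text
bench.py
drive.py
pics
{'clock': np.float64(0.0), 'joints': array([ 1.026,  0.478,  0.022,  1.556, -0.011,  1.109, -0.083]), 'qvel': array([-0.   ,  0.   ,  0.001, -0.   , -0.   , -0.   , -0.001]), 'tau': array([-1.0000e-03, -5.9646e+01,  1.6080e+00, -2.8120e+01,  1.2000e-02,
        9.0000e-03, -0.0000e+00]), 'tcp_pos': array([ 0.285, -0.611,  0.303]), 'orientation': array([-3.065e+00, -6.800e-01,  1.000e-03]), 'contact_force': array([-0.68 ,  0.132,  0.5  ]), 'moment': array([ 0.021,  0.021, -0.008]), 'gripper_force': np.float64(0.0), 'grip_width': np.float64(0.085)}
side {'camera_matrix': array([[485.08852055,   0.        , 318.75001261],
       [  0.        , 485.08852055, 195.95281594],
       [  0.        ,   0.        ,   1.        ]]), 'k1': -0.12541554458636994, 'R': array([[ 0.97795588, -0.20876794, -0.00427235],
       [-0.11608553, -0.52655816, -0.84217614],
       [ 0.17356974,  0.82410707, -0.53918558]]), 't': array([-0.53292621,  0.17702527,  1.47643754])}
top {'camera_matrix': array([[400.3695701 ,   0.        , 311.85329979],
       [  0.        , 400.3695701 , 200.98035378],
       [  0.        ,   0.        ,   1.        ]]), 'k1': -0.050461689069874124, 'R': array([[-0.01863173, -0.99967919,  0.01715744],
       [-0.99891886,  0.01788107, -0.04291136],
       [ 0.0425908 , -0.0179384 , -0.99893155]]), 't': array([-0.00982582,  0.5523821 ,  1.46216895])}
```

View pics/side0.png

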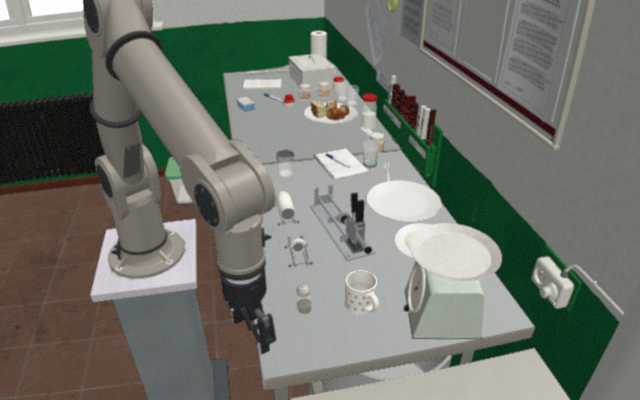

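View pics/top0.png

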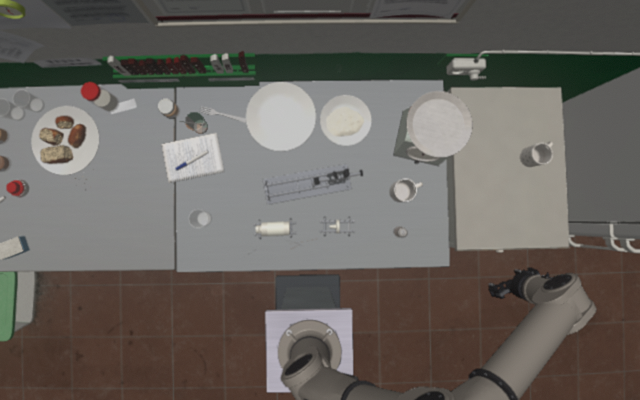

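The side view shows the gun at about (345,225), the cartridge at (287,205) and the disc at (297,245). In the top view the gun runs from (265,190), the muzzle, to (362,174), the knob. The cartridge is at (274,229) and the disc at (337,226). I'll enlarge both views.

Run:
```python
import cv2,numpy as np
t=cv2.imread("pics/top0.png");s=cv2.imread("pics/side0.png")
a=cv2.resize(t[160:245,250:370],None,fx=6.5,fy=6.5,interpolation=cv2.INTER_CUBIC);cv2.imwrite("pics/tc.png",a)
a=cv2.resize(s[175:275,270:385],None,fx=6,fy=6,interpolation=cv2.INTER_CUBIC);cv2.imwrite("pics/sc.png",a)
```

```text
(no output)
```

View pics/tc.png

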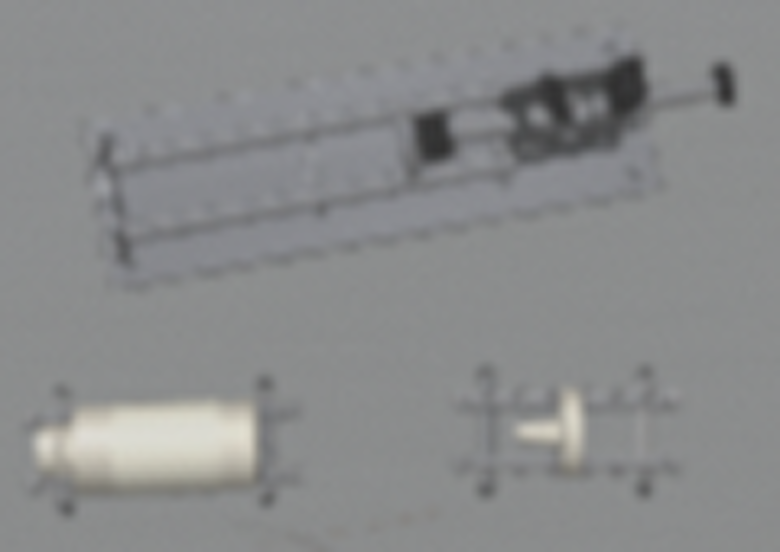

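View pics/sc.png

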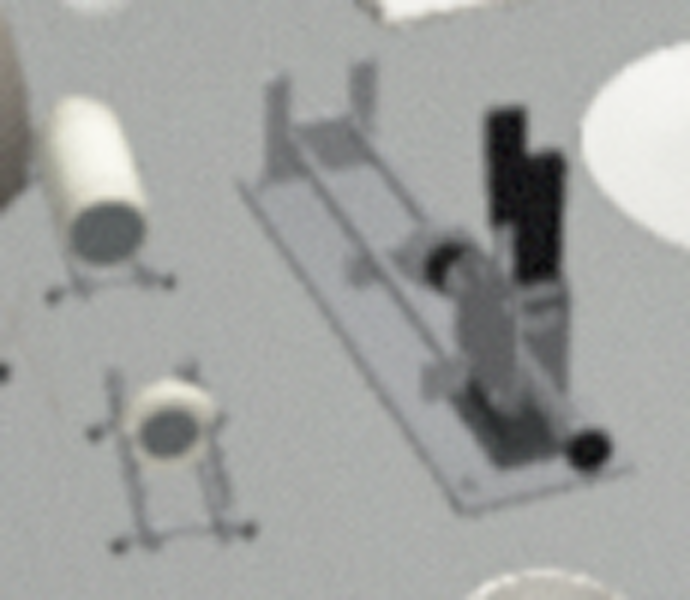

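Crop findings: the muzzle ears are at crop (105,150) and (122,245) in the top view, and the neck and spout both point left, towards world +y. Next I'll write a helper that casts rays, average a few frames, and measure everything in both views.

```bash
cat > h.py <<'E'
from bench import r
import cv2,numpy as np
from scipy.spatial.transform import Rotation as Rot
def avg(name,n=6):
    P=[];D=[]
    for _ in range(n):
        p,d=r.grab_frame(name);P.append(p.astype(np.float32));D.append(np.where(d>0,d,np.nan))
    return np.mean(P,0),np.nanmedian(D,0)
def rays(name,uv):
    c=r.camera_info(name);k=np.array([c["k1"],0,0,0.])
    s=cv2.undistortPoints(np.float64(uv).reshape(-1,1,2),c["camera_matrix"],k)[:,0]
    d=np.c_[s,np.ones(len(s))]@c["R"]; return -c["R"].T@c["t"],d     # depth-scaled rays
def plane(name,uv,z):
    C,d=rays(name,uv); return C+d*((z-C[2])/d[:,2])[:,None]
def cloud(name,D):
    v,u=np.mgrid[:400,:640]; C,d=rays(name,np.c_[u.ravel(),v.ravel()])
    return (C+d*D.reshape(-1,1)).reshape(400,640,3)
def proj(name,X):
    c=r.camera_info(name)
    return cv2.projectPoints(np.float64(X).reshape(-1,1,3),cv2.Rodrigues(c["R"])[0],c["t"],c["camera_matrix"],np.array([c["k1"],0,0,0.]))[0][:,0]
def tri(uvt,uvs):
    (a,da),(b,db)=rays("top",[uvt]),rays("side",[uvs]); da=da[0];db=db[0]
    s=np.linalg.lstsq(np.c_[da,-db],b-a,rcond=None)[0]; p,q=a+s[0]*da,b+s[1]*db
    return (p+q)/2,np.linalg.norm(p-q)
E
python3 - <<'E'
from h import *
np.set_printoptions(precision=4,suppress=True)
for n in("top","side"):
    P,D=avg(n);np.savez(f"pics/{n}.npz",P=P,D=D)
    W=cloud(n,D); print(n,"cam",rays(n,[[320,200]])[0])
    roi=np.zeros((400,640),bool)
    if n=="top": roi[155:245,245:375]=1
    else: roi[170:280,265:390]=1
    for lo,hi in((.15,.22),(.07,.10)):
        m=roi&(W[...,2]>lo)&(W[...,2]<hi)
        k,L,st,ce=cv2.connectedComponentsWithStats(m.astype(np.uint8))
        for i in range(1,k):
            if st[i,4]>2: w=W[L==i];print(lo,st[i],ce[i],w.mean(0),w.std(0),w[:,2].max())
    z=W[roi&(np.abs(W[...,2])<.012)][:,2];print("table z",np.median(z),z.std())
    mn=P.min(2); sat=P.max(2)-mn
    m=roi&(P[...,2]>185)  # white
    k,L,st,ce=cv2.connectedComponentsWithStats(m.astype(np.uint8))
    for i in range(1,k):
        if st[i,4]>15:
            w=W[L==i];print("white",st[i],ce[i],np.nanmedian(w,0),np.nanpercentile(w[:,2],[5,95,99]))
E
```

```text
top cam [0.4893 0.0065 1.4845]
0.15 [343 169   6   8  35] [345.7429 172.1143] [ 0.6373 -0.1294  0.1829] [0.0062 0.004  0.0121] 0.19244927761195774
0.15 [333 171   4   7  25] [334.44 174.08] [ 0.6312 -0.0921  0.1854] [0.0059 0.0039 0.0098] 0.19356799908325195
0.07 [360 171   3   5   8] [361.125 172.75 ] [ 0.6469 -0.1959  0.0712] [0.0043 0.0028 0.0006] 0.07240758835473127
0.07 [327 172   8  11  32] [329.5312 177.3125] [ 0.6308 -0.0821  0.0877] [0.0116 0.0055 0.0057] 0.09883112133922012
0.07 [336 172   5   1   5] [338. 172.] [ 0.6492 -0.1124  0.0858] [0.001  0.0058 0.0092] 0.09978529711925499
0.07 [339 174   2   4   6] [339.3333 175.5   ] [ 0.6371 -0.1171  0.0828] [0.0035 0.0022 0.0059] 0.08798007511765404
0.07 [311 176   8  11  46] [313.9348 180.3043] [ 0.6224 -0.0275  0.0753] [0.0081 0.0079 0.0033] 0.08236195184774608
0.07 [263 180   3   4   8] [263.75 181.5 ] [0.6208 0.1491 0.0797] [0.0039 0.0022 0.0026] 0.08188978957392368
0.07 [266 195   2   4   8] [266.5 196.5] [0.5677 0.14   0.0812] [0.004  0.0017 0.0021] 0.0844579470764164
table z 0.0007061565825081662 0.0034224737863484157
whit
[... 830 characters left out ...]
274.6526] [ 0.589  -0.3195  0.0829] [0.0211 0.0096 0.0066] 0.09269851481520963
table z 0.0016757068112636109 0.0030499819991224057
white [279 170  13   7  74] [285.1216 172.6892] [0.4895 0.3551 0.0255] [0.011  0.0394 0.0405]
white [328 170  40   9 210] [345.2714 172.6143] [0.7154 0.3309 0.0107] [0.0061 0.0129 0.0137]
white [367 170  23  48 670] [380.0955 197.597 ] [0.7925 0.1303 0.0136] [0.0065 0.0227 0.0237]
white [279 191  16  19 208] [285.3125 199.9615] [0.4544 0.1136 0.0632] [0.0029 0.0663 0.0669]
white [293 238  13   6  45] [298.5778 240.2667] [ 0.4612 -0.1122  0.061 ] [0.0113 0.0645 0.0652]
white [345 269  26  11 144] [357.5694 273.8264] [ 0.5881 -0.3124  0.0828] [0.0008 0.0915 0.0919]
```

Run:
```python
from h import *
np.set_printoptions(precision=4,suppress=True)
for n,box in(("top",(245,155,375,215)),("side",(300,175,385,265))):
    z=np.load(f"pics/{n}.npz");P=z["P"]
    d=cv2.GaussianBlur(P[...,0]-P[...,2],(0,0),.7); x0,y0,x1,y1=box
    print(n,"table/base diff",np.percentile(d[y0:y1,x0:x1],[5,25,50,75,95]))
    g=P.mean(2)
    a=cv2.resize(np.clip((d[y0:y1,x0:x1]+10)*8,0,255).astype(np.uint8),None,fx=4.5,fy=4.5,interpolation=cv2.INTER_NEAREST)
    b=cv2.resize(np.clip(g[y0:y1,x0:x1]*1.6,0,255).astype(np.uint8),None,fx=4.5,fy=4.5,interpolation=cv2.INTER_NEAREST)
    cv2.imwrite(f"pics/d_{n}.png",np.vstack([a,b]) if n=="top" else np.hstack([a,b]))
    # base mask
    m=np.zeros(d.shape,np.uint8); 
    W=cloud(n,z["D"])
    for th in(4,6,8,10):
        m[:]=0;m[y0:y1,x0:x1]=(d[y0:y1,x0:x1]>th)
        k,L,st,ce=cv2.connectedComponentsWithStats(m);i=1+np.argmax(st[1:,4])
        q=np.argwhere(L==i)[:,::-1]; w=plane(n,q,.004)[:,:2]
        R=cv2.minAreaRect(w.astype(np.float32)*1000);print(th,st[i],R)
```

```text
top table/base diff [1.6135 1.8368 2.3809 3.1844 6.3287]
4 [ 263  164   88   40 1645] ((617.41162109375, -1.6153106689453125), (96.45437622070312, 316.00201416015625), 9.100317001342773)
6 [272 182  77  20 300] ((582.6983032226562, -15.233535766601562), (21.541744232177734, 290.37451171875), 11.180072784423828)Traceback (most recent call last):
  File "<stdin>", line 16, in <module>
    return _wrapfunc(a, 'argmax', axis=axis, out=out, **kwds)
    return bound(*args, **kwds)
ValueError: attempt to get argmax of an empty sequence
```

View pics/d_top.png

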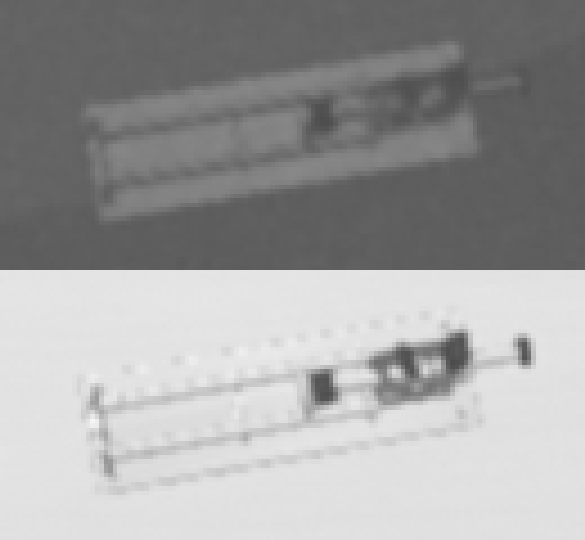

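The colour-difference mask isolates the base cleanly: 96x316 mm, yaw about 9.1°. I'll refine it in both views, along with the white parts.

```bash
cat > meas.py <<'E'
from h import *
np.set_printoptions(precision=4,suppress=True)
def rect(n,img,box,th,z,S=5,minA=200):
    x0,y0,x1,y1=box; I=cv2.resize(img[y0:y1,x0:x1],None,fx=S,fy=S,interpolation=cv2.INTER_LINEAR)
    k,L,st,ce=cv2.connectedComponentsWithStats((I>th).astype(np.uint8));out=[]
    for i in range(1,k):
        if st[i,4]<minA*S*S: continue
        c=max(cv2.findContours((L==i).astype(np.uint8),0,1)[0],key=len)[:,0]
        uv=(c+.5)/S-.5+[x0,y0]; w=plane(n,uv,z)[:,:2]; out.append((w,cv2.minAreaRect((w*1000).astype(np.float32)),uv))
    return out
if __name__=="__main__":
    for n,gb,wb,T in(("top",(245,155,375,215),(245,212,375,245),(3.4,3.8)),("side",(300,175,385,265),(270,180,320,262),(2.6,3.,3.4))):
        P=np.load(f"pics/{n}.npz")["P"];d=cv2.GaussianBlur(P[...,0]-P[...,2],(0,0),.6)
        x0,y0,x1,y1=gb;print(n,np.percentile(d[y0:y1,x0:x1],[5,50,80,95]))
        for t in T:
            for w,R,uv in rect(n,d,gb,t,.004,minA=500): print("base",t,R)
        x0,y0,x1,y1=wb;print("wdiff",np.percentile(-d[y0:y1,x0:x1],[5,50,80,95,99]))
        for t in(3,6,9):
            for w,R,uv in rect(n,-d,wb,t,.040,minA=25): print("white",t,R,uv.min(0),uv.max(0))
E
python3 meas.py
```

```text
top [1.5888 2.3687 4.1671 6.3622]
base 3.4 ((618.1306762695312, -2.1707916259765625), (100.5182876586914, 320.5196228027344), 9.031085968017578)
base 3.8 ((618.0244140625, -2.1287994384765625), (98.50202941894531, 318.6786804199219), 9.070134162902832)
wdiff [-2.1481 -1.6855 -1.104  14.0567 16.3028]
white 3 ((461.96600341796875, -106.4266586303711), (43.99945068359375, 43.788448333740234), 52.616477966308594) [328.6 218.8] [339.8 232.8]
white 3 ((455.2544860839844, 125.23056030273438), (53.408931732177734, 126.6611328125), 1.7006741762161255) [254.6 220.6] [289.6 235.8]
white 6 ((459.1729431152344, -106.79989624023438), (39.24544906616211, 40.86817169189453), 43.800052642822266) [329.2 219.4] [339.4 232.2]
white 6 ((455.37921142578125, 125.15983581542969), (49.44183349609375, 123.62633514404297), 1.3874152898788452) [255. 221.] [289.2 235.2]
white 9 ((457.8352966308594, -106.82262420654297), (34.646488189697266, 38.472808837890625), 38.954227447509766) [329.8 219.8] [339.  231.6]
white 9 ((456.06610107421875, 124.72238159179688), (45.496952056884766, 120.40898132324219), 0.8735373020
[... 846 characters left out ...]
.6] [294.2 213.8]
white 6 ((457.3248291015625, -94.24478149414062), (50.851722717285156, 44.90976333618164), 13.741170883178711) [289.4 237.4] [305.4 249. ]
white 6 ((456.20001220703125, -134.20327758789062), (35.17875289916992, 22.49810028076172), 5.267333984375) [292.6 247.4] [304.  253.4]
white 9 ((420.23101806640625, 201.900634765625), (180.09324645996094, 15.186470031738281), 82.83926391601562) [269.6 179.6] [274. 207.]
white 9 ((453.95245361328125, 142.615234375), (49.361732482910156, 128.01861572265625), 1.2399924993515015) [276.  190.8] [293.6 211.8]
white 9 ((458.68475341796875, -90.05101013183594), (34.78141403198242, 45.79478454589844), 88.78067779541016) [290. 238.] [304.8 245.8]
```

Run:
```python
from h import *
np.set_printoptions(precision=4,suppress=True)
z=np.load("pics/top.npz");P=z["P"];d=P[...,2]-P[...,0]; W=cloud("top",z["D"])
# disc: subpixel left/right edges by row (half amplitude 7)
for v in range(218,235):
    row=np.interp(np.arange(326,344,.05),np.arange(640),d[v]); on=np.where(row>6.5)[0]
    if len(on): 
        a,b=326+.05*on[[0,-1]]; print(v,a,b,plane("top",[[a,v],[b,v]],.045)[:,:2].ravel())
for n,roi in(("top",(216,236,326,344)),("side",(232,258,285,310))):
    z=np.load(f"pics/{n}.npz");W=cloud(n,z["D"]);w=W[roi[0]:roi[1],roi[2]:roi[3]].reshape(-1,3);q=w[w[:,2]>.052]
    print(n,len(q),q.mean(0),q.std(0),q[:,2].max())
    roi=(212,240,250,295) if n=="top" else (185,222,273,300)
    w=W[roi[0]:roi[1],roi[2]:roi[3]].reshape(-1,3)
    q=w[(w[:,2]>.060)&(w[:,1]>.05)&(w[:,1]<.17)]; print(" cart ridge",len(q),q.mean(0),q.min(0),q.max(0),"yaw",np.degrees(np.polyfit(q[:,1],q[:,0],1)[0]))
o=r.get_obs();print(o["tcp_pos"]);print(Rot.from_rotvec(o["orientation"]).as_matrix())
```

```text
220 335.85 338.7 [ 0.4807 -0.1044  0.4805 -0.1146]
221 335.6 339.15 [ 0.4771 -0.1034  0.4769 -0.1162]
222 335.5 339.25 [ 0.4735 -0.1029  0.4733 -0.1164]
223 335.4 339.35 [ 0.47   -0.1025  0.4697 -0.1167]
224 334.1 339.35 [ 0.4665 -0.0978  0.4661 -0.1167]
225 329.7 339.35 [ 0.4632 -0.0818  0.4625 -0.1166]
226 328.95 339.35 [ 0.4596 -0.0791  0.4589 -0.1165]
227 329.4 339.35 [ 0.456  -0.0806  0.4553 -0.1164]
228 333.75 339.25 [ 0.4521 -0.0962  0.4517 -0.116 ]
229 335.65 339.15 [ 0.4484 -0.103   0.4482 -0.1156]
230 335.8 338.95 [ 0.4448 -0.1034  0.4446 -0.1148]
231 335.85 338.85 [ 0.4412 -0.1035  0.441  -0.1143]
232 336.3 338.4 [ 0.4376 -0.1051  0.4374 -0.1126]
top 36 [ 0.4612 -0.1069  0.0603] [0.0123 0.0029 0.0036] 0.06563725507222329
 cart ridge 212 [0.4563 0.1158 0.0629] [0.4394 0.0671 0.0601] [0.4738 0.1633 0.069 ] yaw -1.6823146665284425
side 66 [ 0.4553 -0.1115  0.0588] [0.0113 0.0032 0.004 ] 0.06568542921064158
 cart ridge 161 [0.4516 0.11   0.0638] [0.4355 0.0621 0.06  ] [0.4682 0.163  0.0675] yaw -0.5406246210551021
[ 0.2856 -0.6117  0.3039]
[[ 0.9061  0.423   0.    ]
 [ 0.423  -0.9061 -0.0001]
 [-0.      0.0001 -1.    ]]
```

```bash
cat > to.py <<'E'
# usage: to.py x y z yaw_of_tool_y_deg -> displacement in tool axes (tool held vertical)
import sys;from h import *
x,y,z,yaw=map(float,sys.argv[1:5]);o=r.get_obs();A=Rot.from_rotvec(o["orientation"])
c,s=np.cos(np.radians(yaw)),np.sin(np.radians(yaw));Y=np.array([c,s,0]);Z=np.array([0,0,-1.]);B=Rot.from_matrix(np.c_[np.cross(Y,Z),Y,Z])
print("at",np.round(o["tcp_pos"],4),"shift",np.round(A.inv().apply(np.array([x,y,z])-o["tcp_pos"]),4),"rot",np.round((A.inv()*B).as_rotvec(),4),"F",np.round(o["contact_force"],1),"t",o["clock"])
E
echo '[{"xyz": [0.035,-0.036,0]},{"xyz": [0.07,-0.072,0]},{"xyz": [0.105,-0.109,0]},{"xyz": [0.14,-0.145,0]},{"xyz": [0.175,-0.181,0]}]' | python3 drive.py 0.04 40
echo '[{"xyz": [0.035,-0.036,0]},{"xyz": [0.07,-0.072,0]},{"xyz": [0.105,-0.109,0]},{"xyz": [0.14,-0.145,0]},{"xyz": [0.175,-0.181,0]}]' | python3 drive.py
python3 to.py .4575 -.1105 .2 -90.5
```

```text
clock: 1.2
tcp_pos: [0.3673, -0.3734, 0.3042]
orientation: [3.066, 0.68, 0.001]
contact_force: [1.0, 0.4, 0.5]
grip_width: 0.0398
gripper_force: 0.0
clock: 1.7
tcp_pos: [0.4487, -0.137, 0.3044]
orientation: [3.066, 0.68, 0.002]
contact_force: [1.2, -0.2, 0.4]
grip_width: 0.0399
gripper_force: 0.0
at [ 0.4487 -0.137   0.3044] shift [ 0.0191 -0.0204  0.1044] rot [ 0.0008 -0.001   0.4452] F [ 1.2 -0.2  0.4] t 1.7
```

```bash
echo '[{"xyz": [0.019,-0.02,0.03],"rot": [0,0,0.15]},{"xyz": [0.019,-0.02,0.07],"rot": [0,0,0.3]},{"xyz": [0.019,-0.02,0.104],"rot": [0,0,0.445]},{"xyz": [0.019,-0.02,0.104],"rot": [0,0,0.445]},{"xyz": [0.019,-0.02,0.104],"rot": [0,0,0.445]}]' | python3 drive.py
python3 to.py .4575 -.1105 .155 -90.5
python3 - <<'E'
from h import *
for n,b in(("top",(290,185,380,260)),("side",(250,150,340,270))):
    P,D=avg(n,4);np.savez(f"pics/{n}1.npz",P=P,D=D);x0,y0,x1,y1=b
    cv2.imwrite(f"pics/c1{n}.png",cv2.resize(P[y0:y1,x0:x1].astype(np.uint8),(390,520) if n=="side" else (400,333),interpolation=cv2.INTER_CUBIC))
a=cv2.imread("pics/c1top.png");b=cv2.imread("pics/c1side.png");a=cv2.copyMakeBorder(a,0,520-333,0,0,0);cv2.imwrite("pics/c1.png",np.hstack([a,b]))
E
```

```text
clock: 2.2
tcp_pos: [0.4573, -0.1128, 0.2004]
orientation: [-3.141, 0.007, 0.001]
contact_force: [0.2, 0.2, 0.2]
grip_width: 0.0402
gripper_force: 0.0
at [ 0.4573 -0.1128  0.2004] shift [ 0.0002 -0.0023  0.0454] rot [-0.0001  0.0006  0.0045] F [0.2 0.2 0.2] t 2.2
```

View pics/c1.png

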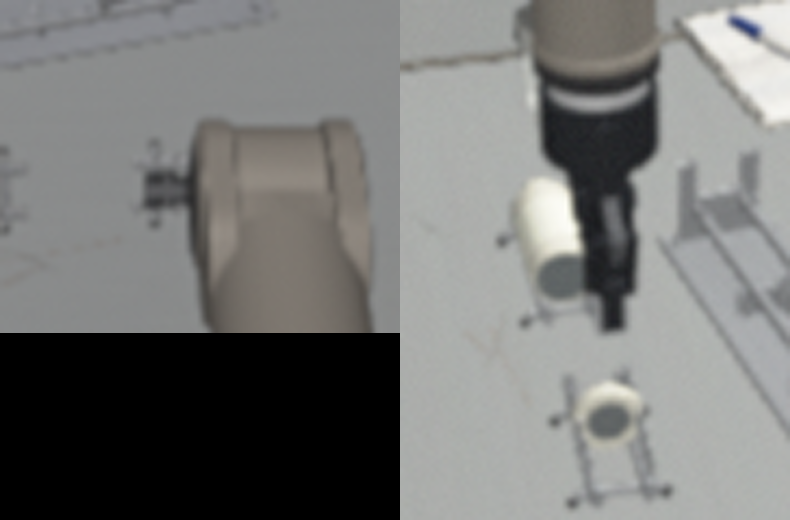

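The side crop shows the open fingers above the disc, with the near fingertip bottom at crop (611,328), i.e. about (298.7,225.7) in the full image. The top view is blocked by the wrist. I'll check the side calibration against the known finger position.

Run:
```python
from h import *
np.set_printoptions(precision=4,suppress=True)
for z in(.127,.133): print(z,proj("side",[[.4573-.011,-.1475,z],[.4573+.011,-.1475,z],[.4573,-.1475,z]]).ravel())
z=np.load("pics/side1.npz");P=z["P"];W=cloud("side",z["D"])
g=P.mean(2);
for v in range(212,230,2): print(v,g[v,288:310].astype(int))
for v in range(214,226,2): print(v,[list(np.round(W[v,u]*1000).astype(int)) for u in(295,298,301)])
z=np.load("pics/top1.npz");W=cloud("top",z["D"]);q=W[215:235,318:335].reshape(-1,3);q=q[q[:,2]>.1]
print(len(q),q.mean(0),q.min(0),q.max(0),proj("top",[[.4573,-.1128+.02,.127],[.4573,-.1128+.0345,.127]]))
```

```text
0.127 [295.2213 230.0401 302.9077 229.0465 299.0693 229.5429]
0.133 [295.1548 228.3232 302.8601 227.3316 299.0123 227.827 ]
212 [101  98 100  93  68  41  30  31  33  36  35  35  37  35  32  53 107 158
 174 176 177 177]
214 [100  99 100  95  68  45  36  35  31  40  45  45  49  47  37  59 114 159
 174 174 176 176]
216 [ 99  99 100  97  78  52  42  35  36  43  46  46  44  46  44  64 119 161
 175 176 177 175]
218 [114 120 129 139 126 115 112  98  66  40  38  39  47  77 115 141 158 171
 175 175 177 177]
220 [169 169 167 159 142 128 128 127  95  53  42  37  50  95 145 171 176 176
 175 175 176 175]
222 [161 162 163 163 157 142 130 129  98  56  39  37  48  90 141 168 176 177
 175 174 174 176]
224 [175 174 175 174 174 172 156 138 100  61  39  36  45  87 138 170 175 176
 175 175 176 175]
226 [175 174 173 174 175 175 168 152 125 105 104 113 122 136 158 172 175 176
 175 176 176 174]
228 [175 175 173 174 176 175 175 173 172 172 172 174 175 173 174 176 174 176
 176 177 177 174]
214 [[np.int64(445), np.int64(-166), np.int64(194)], [np.int64(454), np.int64(-157), np.int64(187)], [np.int64(462), np.i
[... 197 characters left out ...]
 np.int64(-162), np.int64(178)], [np.int64(456), np.int64(-146), np.int64(166)], [np.int64(465), np.int64(-138), np.int64(159)]]
220 [[np.int64(448), np.int64(-139), np.int64(155)], [np.int64(455), np.int64(-148), np.int64(161)], [np.int64(465), np.int64(-142), np.int64(155)]]
222 [[np.int64(448), np.int64(-138), np.int64(148)], [np.int64(455), np.int64(-149), np.int64(154)], [np.int64(464), np.int64(-145), np.int64(151)]]
224 [[np.int64(448), np.int64(-139), np.int64(142)], [np.int64(455), np.int64(-146), np.int64(145)], [np.int64(463), np.int64(-146), np.int64(144)]]
134 [ 0.4653 -0.0617  0.3303] [ 0.4475 -0.0779  0.1798] [ 0.4961 -0.0461  0.4947] [[334.455  227.0826]
 [330.1827 227.1656]]
```

Prediction and view agree to about 0.5 mm across the line of sight. I'll descend and pinch.

```bash
echo '[{"xyz": [0,-0.0015,0.035],"rot": [0,0,0.004]},{"xyz": [0,-0.0015,0.06],"rot": [0,0,0.004]},{"xyz": [0,-0.0015,0.076],"rot": [0,0,0.004]},{"xyz": [0,-0.0015,0.076],"rot": [0,0,0.004]}]' | python3 drive.py
echo '[{},{},{},{},{}]' | python3 drive.py 0 30
echo '[{},{}]' | python3 drive.py; python3 to.py .4575 -.1112 .124 -90
```

```text
clock: 3.0
tcp_pos: [0.456, -0.1111, 0.1224]
orientation: [-3.141, 0.018, 0.006]
contact_force: [0.2, 0.0, -0.4]
grip_width: 0.0397
gripper_force: 0.0
clock: 3.5
tcp_pos: [0.458, -0.1112, 0.1248]
orientation: [3.141, -0.019, 0.003]
contact_force: [-0.7, 2.0, 7.0]
grip_width: 0.009
gripper_force: 34.7
clock: 3.7
tcp_pos: [0.458, -0.1112, 0.1249]
orientation: [3.141, -0.019, 0.003]
contact_force: [-0.7, 1.2, 6.8]
grip_width: 0.0087
gripper_force: 34.7
at [ 0.458  -0.1112  0.1249] shift [-0.0005 -0.      0.0009] rot [ 0.0002 -0.0021 -0.0122] F [-0.7  1.2  6.8] t 3.7
```

```bash
echo '[{"xyz": [0,0,-0.01]},{"xyz": [0,0,-0.04]},{"xyz": [0,0,-0.085]},{"xyz": [0,0,-0.125]},{"xyz": [0,0,-0.125]}]' | python3 drive.py 0 30
python3 to.py .5938 .1365 .25 -80.93
python3 - <<'E'
from h import *
P,D=avg("side",1);cv2.imwrite("pics/c2.png",cv2.resize(P[150:270,250:340].astype(np.uint8),(390,520),interpolation=cv2.INTER_CUBIC))
E
```

```text
clock: 4.2
tcp_pos: [0.4598, -0.1118, 0.2545]
orientation: [3.14, -0.02, 0.016]
contact_force: [0.6, 0.4, 0.3]
grip_width: 0.009
gripper_force: 33.8
at [ 0.4598 -0.1118  0.2545] shift [ 0.1308 -0.25    0.0054] rot [ 0.0027 -0.0098 -0.171 ] F [0.6 0.4 0.3] t 4.2h.py:8: RuntimeWarning: All-NaN slice encountered
  return np.mean(P,0),np.nanmedian(D,0)
```

View pics/c2.png

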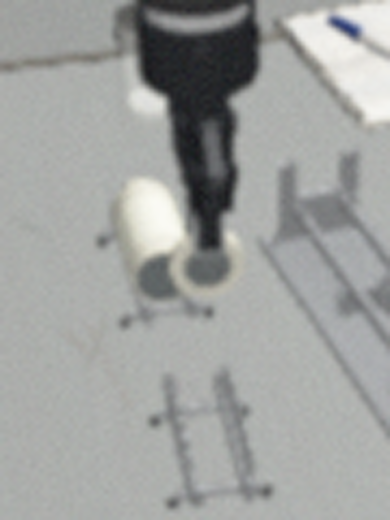

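The disc hangs level from the fingers, centred at crop (207,268), and the drainer is empty. I'll carry it over the slot.

```bash
echo '[{"xyz": [0.022,-0.042,0]},{"xyz": [0.044,-0.083,0],"rot": [0,0,-0.05]},{"xyz": [0.065,-0.125,0],"rot": [0,0,-0.1]},{"xyz": [0.087,-0.167,0],"rot": [0,0,-0.17]},{"xyz": [0.109,-0.208,0],"rot": [0,0,-0.17]}]' | python3 drive.py
python3 to.py .5938 .1365 .23 -80.93
```

```text
clock: 4.75
tcp_pos: [0.5685, 0.0968, 0.2475]
orientation: [3.131, 0.25, -0.004]
contact_force: [-0.2, -0.2, -0.5]
grip_width: 0.0087
gripper_force: 33.8
at [0.5685 0.0968 0.2475] shift [ 0.0314 -0.0352  0.0174] rot [0.0002 0.0026 0.0013] F [-0.2 -0.2 -0.5] t 4.75
```

```bash
echo '[{"xyz": [0.015,-0.018,0.005]},{"xyz": [0.031,-0.035,0.012]},{"xyz": [0.031,-0.035,0.017]},{"xyz": [0.031,-0.035,0.017]},{"xyz": [0.031,-0.035,0.017]}]' | python3 drive.py
python3 to.py .5938 .1365 .20 -80.93
python3 - <<'E'
from h import *
o=[]
for n,b in(("top",(240,160,330,225)),("side",(285,140,365,230))):
    P,D=avg(n,6);np.savez(f"pics/{n}2.npz",P=P,D=D);x0,y0,x1,y1=b
    o.append(cv2.resize(P[y0:y1,x0:x1].astype(np.uint8),None,fx=4.6,fy=4.6,interpolation=cv2.INTER_CUBIC))
a,b=o;a=cv2.copyMakeBorder(a,0,len(b)-len(a),0,0,0);cv2.imwrite("pics/c3.png",np.hstack([a,b]));print(a.shape)
E
```

```text
clock: 5.25
tcp_pos: [0.5931, 0.1334, 0.2311]
orientation: [3.131, 0.246, -0.003]
contact_force: [-0.2, 0.5, -0.9]
grip_width: 0.0089
gripper_force: 33.8
at [0.5931 0.1334 0.2311] shift [ 0.0013 -0.003   0.0311] rot [ 0.001   0.0022 -0.0017] F [-0.2  0.5 -0.9] t 5.25
(414, 414, 3)
```

View pics/c3.png

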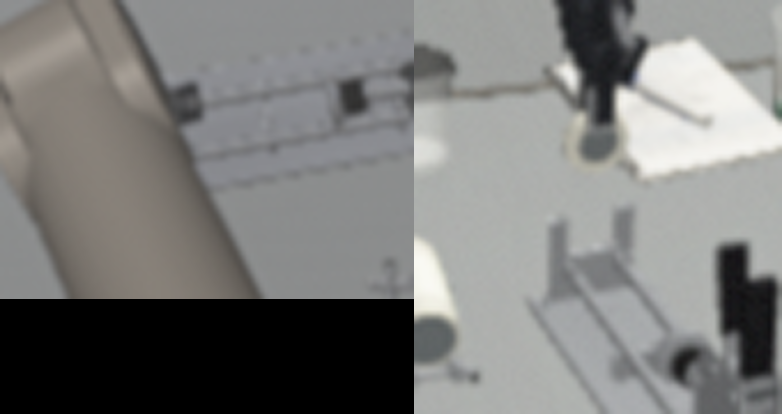

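The side view shows the disc, centred at about pixel (325,171), above and in line with the notch between the ears. I'll compare the disc's rear face with the ears' inner faces in this same depth image, which cancels the calibration bias.

Run:
```python
from h import *
np.set_printoptions(precision=4,suppress=True)
a=np.array([np.cos(np.radians(99.07)),np.sin(np.radians(99.07)),0]);l=np.array([-a[1],a[0],0])
z=np.load("pics/side2.npz");P,D=z["P"],z["D"];W=cloud("side",D)
tcp=np.array([.5931,.1334,.2311])
def show(t,q): print(t,len(q),"ax",np.percentile(q@a,[10,25,50,75,90])*1e3,"lat med/ext",np.array([np.median(q@l),(q@l).min(),(q@l).max()])*1e3,"z",q[:,2].min(),q[:,2].max())
q=W[160:182,315:335].reshape(-1,3);q=q[np.linalg.norm(q-[.593,.13,.14],axis=1)<.04];q=q[q[:,2]<.165]
show("disc",q); show("disc core",q[(abs(q@l-np.median(q@l))<.012)&(abs(q[:,2]-.14)<.012)])
q=W[180:210,300:345].reshape(-1,3);q=q[(q[:,2]>.05)&(q[:,1]>.12)]
m=np.median(q@l)
for s in(q[q@l<-.59],q[q@l>-.59],):
    if len(s): show("ear",s)
print("tcp ax,lat",tcp@a,tcp@l, "pred disc rear ax",(tcp@a-.005)*1e3)
for n in("top2","side2"):
    z=np.load(f"pics/{n}.npz");W2=cloud(n[:-1],z["D"])
    # base-edge/rails in same frame: pressure plate top
    q=W2.reshape(-1,3);q=q[(abs(q@l+.61)<.03)&(q@a>-.02)&(q@a<0.16-.05)&(q[:,2]>.06)&(q[:,2]<.1)&(q@a<.1)&(q@a>-.15)]
    show(n+" plate",q[abs(q[:,0]-.62)<.03])
```

```text
disc 126 ax [34.4237 35.1218 36.0691 37.0235 38.2876] lat med/ext [-604.2938 -629.5714 -581.5556] z 0.12427501739953495 0.1649838408413744
disc core 42 ax [34.4908 34.9915 36.0068 36.6683 37.4727] lat med/ext [-604.53   -615.5179 -593.5539] z 0.13061689372796936 0.15194588965114542
ear 45 ax [45.437  46.6517 47.4634 48.6778 49.3734] lat med/ext [-630.9385 -639.9702 -606.2451] z 0.0504911673004208 0.08267181974535387
ear 40 ax [44.6371 45.7938 46.5578 47.6319 49.4886] lat med/ext [-579.4566 -588.2274 -571.388 ] z 0.05002292365597083 0.08341475475610505
tcp ax,lat 0.03823513179296473 -0.6067134782554072 pred disc rear ax 33.23513179296473Traceback (most recent call last):
  File "<stdin>", line 18, in <module>
  File "<stdin>", line 6, in show
    return _quantile_unchecked(
        a, q, axis, out, overwrite_input, method, keepdims, weights)
    return _ureduce(a,
                    func=_quantile_ureduce_func,
    ...<5 lines>...
                    overwrite_input=overwrite_input,
                    method=method)
    r = func(a, **kwargs)
    result = _quantile(arr,
                       quantiles=q,
    ...<2 lines>...
                       out=out,
                       weights=wgt)
    slices_having_nans = np.isnan(arr[-1, ...])
                                  ~~~^^^^^^^^^
IndexError: index -1 is out of bounds for axis 0 with size 0
```

```bash
python3 to.py .5934 .1319 .16 -80.93
```

```text
at [0.5938 0.1348 0.232 ] shift [-0.0009  0.0028  0.072 ] rot [ 0.     -0.0001 -0.0005] F [-0.   0.  -0.3] t 5.85
```

```bash
echo '[{"xyz": [0,0.0015,0.01]},{"xyz": [0,0.0015,0.03]},{"xyz": [0,0.0015,0.05]},{"xyz": [0,0.0015,0.06]},{"xyz": [0,0.0015,0.06]}]' | python3 drive.py
echo '[{"xyz": [0,0,0.004]},{"xyz": [0,0,0.008]},{"xyz": [0,0,0.012]},{"xyz": [0,0,0.016]},{"xyz": [0,0,0.016]}]' | python3 drive.py
echo '[{"xyz": [0,0,0.002]},{"xyz": [0,0,0.004]},{"xyz": [0,0,0.006]},{"xyz": [0,0,0.006]},{"xyz": [0,0,0.006]}]' | python3 drive.py
python3 to.py .5934 .1319 .1458 -80.93
```

```text
clock: 6.35
tcp_pos: [0.593, 0.133, 0.1699]
orientation: [3.131, 0.248, -0.006]
contact_force: [-0.2, -0.3, -0.5]
grip_width: 0.0087
gripper_force: 33.8
clock: 6.85
tcp_pos: [0.5938, 0.1332, 0.1554]
orientation: [3.132, 0.248, -0.001]
contact_force: [0.7, 0.2, -1.4]
grip_width: 0.009
gripper_force: 33.8
clock: 7.35
tcp_pos: [0.594, 0.1334, 0.1499]
orientation: [3.132, 0.248, -0.0]
contact_force: [0.3, -0.0, -0.9]
grip_width: 0.009
gripper_force: 33.8
at [0.594  0.1334 0.1499] shift [-0.0009  0.0013  0.0041] rot [ 0.      0.0001 -0.0005] F [ 0.3 -0.  -0.9] t 7.35
```

```bash
echo '[{"xyz": [0,0,0.001]},{"xyz": [0,0,0.002]},{"xyz": [0,0,0.003]},{"xyz": [0,0,0.003]}]' | python3 drive.py
echo '[{"xyz": [0,0,0.001]},{"xyz": [0,0,0.002]},{"xyz": [0,0,0.002]}]' | python3 drive.py
```

```text
clock: 7.75
tcp_pos: [0.594, 0.1333, 0.1467]
orientation: [3.132, 0.248, -0.0]
contact_force: [-0.3, -0.0, 0.5]
grip_width: 0.0088
gripper_force: 33.8
clock: 8.05
tcp_pos: [0.5943, 0.1335, 0.146]
orientation: [3.132, 0.247, 0.001]
contact_force: [-2.7, -1.0, 8.5]
grip_width: 0.0088
gripper_force: 35.0
```

Run:
```python
from h import *
np.set_printoptions(precision=4,suppress=True)
o=r.get_obs();tcp=o["tcp_pos"];print(tcp,o["contact_force"],o["moment"])
a=np.array([np.cos(np.radians(99.07)),np.sin(np.radians(99.07)),0]);l=np.array([-a[1],a[0],0])
P,D=avg("side",5);W=cloud("side",D);np.savez("pics/side3.npz",P=P,D=D)
d=cv2.GaussianBlur(P[...,2]-P[...,0],(0,0),.6)
q=W[175:212,305:345].reshape(-1,3);L=q@l;A=q@a;Z=q[:,2]
for t,m in(("disc rear",(abs(L+.605)<.012)&(abs(Z-.058)<.015)&(A>.0)),("ears",(abs(abs(L+.605)-.026)<.006)&(Z>.055)&(A>.02))):
    print(t,m.sum(),np.percentile(A[m],[10,25,50,75,90])*1e3,np.median(L[m])*1e3,Z[m].max())
```

```text
[0.5943 0.1335 0.146 ] [-2.663  -1.0242  8.5458] [-0.199   0.7085 -0.0254]
disc rear 47 [32.4951 33.6985 34.6622 35.9056 36.8655] -604.6784744187786 0.07115848814634207
ears 52 [33.9908 39.6551 45.28   47.7931 49.5642] -582.9512364329672 0.08324056106946931
```

Contact came exactly at the seated height. The disc's rear face is 12.3 mm behind the muzzle face, so it is in the middle of the slot. I'll release it and retreat.

```bash
echo '[{"xyz": [0,0,-0.001]},{"xyz": [0,0,-0.001]},{"xyz": [0,0,-0.001]}]' | python3 drive.py 0.03
echo '[{"xyz": [0,0,-0.02]},{"xyz": [0,0,-0.06]},{"xyz": [0,0,-0.1]},{"xyz": [0,0,-0.12]},{"xyz": [0,0,-0.12]}]' | python3 drive.py 0.08
python3 - <<'E'
from h import *
np.set_printoptions(precision=4,suppress=True)
a=np.array([np.cos(np.radians(99.07)),np.sin(np.radians(99.07)),0]);l=np.array([-a[1],a[0],0])
P,D=avg("side",4);W=cloud("side",D);np.savez("pics/side4.npz",P=P,D=D)
q=W[175:212,305:345].reshape(-1,3);L=q@l;A=q@a;Z=q[:,2]
m=(abs(L+.605)<.012)&(abs(Z-.058)<.015)&(A>.0);print("disc rear",m.sum(),np.percentile(A[m],[10,50,90])*1e3)
for lo,hi in((.04,.055),(.055,.07),(.07,.09)):
    k=m|((abs(L+.605)<.012)&(A>0));k&=(Z>lo)&(Z<hi);print(lo,k.sum(),np.median(A[k])*1e3)
k=(abs(L+.605)<.03)&(Z>.05)&(Z<.1)&(A>.02)&(A<.042);print("ext",(L[k].min(),L[k].max()),Z[k].max())
cv2.imwrite("pics/c4.png",cv2.resize(P[160:245,265:385].astype(np.uint8),None,fx=6,fy=6,interpolation=cv2.INTER_CUBIC))
E
python3 to.py .4545 .1125 .2 1.5;python3 to.py .4545 .1125 .2 -178.5
```

```text
clock: 8.6
tcp_pos: [0.5941, 0.1334, 0.1458]
orientation: [-3.132, -0.248, 0.0]
contact_force: [0.0, -0.6, -0.9]
grip_width: 0.0297
gripper_force: 0.0
clock: 9.1
tcp_pos: [0.5957, 0.134, 0.2695]
orientation: [-3.131, -0.247, -0.01]
contact_force: [0.1, -0.3, -0.5]
grip_width: 0.0798
gripper_force: 0.0
disc rear 52 [33.3824 35.4373 37.751 ]
0.04 25 34.909273374907144
0.055 25 35.82695822472157
0.07 35 36.126561851870264
ext (np.float64(-0.6283875487081779), np.float64(-0.5793100169062928)) 0.08713868563781713
at [0.5933 0.133  0.2643] shift [-0.1402 -0.0016  0.0647] rot [-0.0016  0.0024 -1.4392] F [-0.4 -0.2 -0.7] t 9.3
at [0.5933 0.133  0.2643] shift [-0.1402 -0.0016  0.0647] rot [2.5000e-03 1.6000e-03 1.7024e+00] F [-0.4 -0.2 -0.7] t 9.3
```

View pics/c4.png

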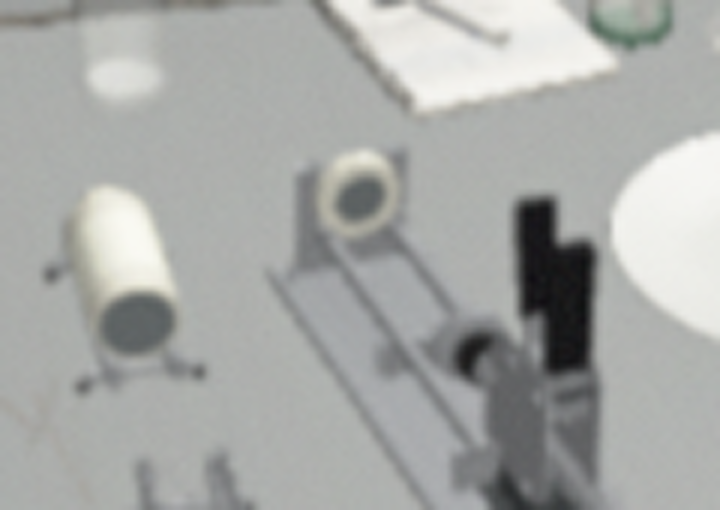

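The disc stands in the slot between the ears, at crop (358,195). The cartridge still lies on its rest at crop (125,270). Next is the cartridge.

```bash
echo '[{"xyz": [-0.03,0,0],"rot": [0,0,-0.14]},{"xyz": [-0.06,0,0],"rot": [0,0,-0.28]},{"xyz": [-0.09,0,0],"rot": [0,0,-0.42]},{"xyz": [-0.12,0,0],"rot": [0,0,-0.56]},{"xyz": [-0.14,-0.0016,0],"rot": [0,0,-0.7]}]' | python3 drive.py 0.085
python3 to.py .4545 .113 .2 1.4; python3 -c "
from bench import r;print(r.get_obs()['joints'].round(2))"
```

```text
clock: 9.8
tcp_pos: [0.4529, 0.1121, 0.2643]
orientation: [-2.853, -1.315, 0.006]
contact_force: [0.4, 0.1, -0.7]
grip_width: 0.0849
gripper_force: 0.0
at [0.4529 0.1121 0.2643] shift [0.0019 0.0007 0.0643] rot [-0.003   0.0026 -0.7316] F [ 0.4  0.1 -0.7] t 9.8
[ 0.09  0.23 -0.52  2.05  0.14  0.91 -1.22]
```

```bash
echo '[{"xyz": [0.002,0,0.01],"rot": [0,0,-0.14]},{"xyz": [0.002,0,0.02],"rot": [0,0,-0.28]},{"xyz": [0.002,0,0.04],"rot": [0,0,-0.42]},{"xyz": [0.002,0,0.05],"rot": [0,0,-0.56]},{"xyz": [0.002,0,0.06],"rot": [0,0,-0.70]}]' | python3 drive.py
echo '[{"rot": [0,0,-0.03]},{"rot": [0,0,-0.03]},{"rot": [0,0,-0.03]}]' | python3 drive.py
python3 to.py .4545 .113 .097 1.4; python3 -c "
from bench import r;print(r.get_obs()['joints'].round(2))"
```

```text
clock: 10.3
tcp_pos: [0.4559, 0.1142, 0.2041]
orientation: [-2.228, -2.212, 0.004]
contact_force: [-0.2, -0.3, 0.9]
grip_width: 0.0852
gripper_force: 0.0
clock: 10.6
tcp_pos: [0.4569, 0.1145, 0.206]
orientation: [-2.205, -2.237, -0.0]
contact_force: [-0.7, -0.7, -0.3]
grip_width: 0.0847
gripper_force: 0.0
at [0.4569 0.1145 0.206 ] shift [-0.0015 -0.0025  0.109 ] rot [ 0.     -0.0002 -0.0102] F [-0.7 -0.7 -0.3] t 10.6
[ 0.16  0.34 -0.63  2.09  0.28  0.79 -0.62]
```

```bash
echo '[{"xyz": [-0.0015,-0.0025,0.03],"rot": [0,0,-0.01]},{"xyz": [-0.0015,-0.0025,0.06],"rot": [0,0,-0.01]},{"xyz": [-0.0015,-0.0025,0.085],"rot": [0,0,-0.01]},{"xyz": [-0.0015,-0.0025,0.1],"rot": [0,0,-0.01]},{"xyz": [-0.0015,-0.0025,0.109],"rot": [0,0,-0.01]}]' | python3 drive.py
echo '[{},{},{},{},{}]' | python3 drive.py 0.0 25
echo '[{},{}]' | python3 drive.py; python3 to.py .4545 .113 .097 1.4
```

```text
clock: 11.1
tcp_pos: [0.4542, 0.1129, 0.0961]
orientation: [-2.193, -2.249, 0.001]
contact_force: [1.3, -0.5, -0.3]
grip_width: 0.0852
gripper_force: 0.0
clock: 11.6
tcp_pos: [0.4539, 0.1131, 0.0978]
orientation: [2.191, 2.251, -0.001]
contact_force: [-5.3, 0.2, 6.7]
grip_width: 0.049
gripper_force: 25.7
clock: 11.8
tcp_pos: [0.4539, 0.113, 0.0978]
orientation: [2.191, 2.251, -0.001]
contact_force: [-4.4, 0.2, 6.4]
grip_width: 0.0488
gripper_force: 25.7
at [0.4539 0.113  0.0978] shift [-0.      0.0006  0.0008] rot [-0.0001  0.0004  0.0023] F [-4.4  0.2  6.4] t 11.8
```

```bash
echo '[{"xyz": [0,0,-0.01]},{"xyz": [0,0,-0.04]},{"xyz": [0,0,-0.075]},{"xyz": [0,0,-0.105]},{"xyz": [0,0,-0.105]}]' | python3 drive.py
python3 to.py .606 .0542 .2 9.07
```

```text
clock: 12.3
tcp_pos: [0.4568, 0.1137, 0.2064]
orientation: [2.189, 2.247, 0.011]
contact_force: [0.8, 0.5, -2.2]
grip_width: 0.0492
gripper_force: 27.3
at [0.4568 0.1137 0.2064] shift [-0.0634  0.1475  0.0075] rot [ 0.0087 -0.0009 -0.132 ] F [ 0.8  0.5 -2.2] t 12.3
```

```bash
echo '[{"xyz": [-0.016,0.037,0],"rot": [0,0,-0.05]},{"xyz": [-0.032,0.074,0],"rot": [0,0,-0.1]},{"xyz": [-0.048,0.11,0],"rot": [0,0,-0.132]},{"xyz": [-0.0634,0.1475,0],"rot": [0,0,-0.132]},{"xyz": [-0.0634,0.1475,0],"rot": [0,0,-0.132]}]' | python3 drive.py
echo '[{},{},{}]' | python3 drive.py
python3 - <<'E'
from h import *
np.set_printoptions(precision=4,suppress=True)
o=r.get_obs();print(o["tcp_pos"],o["contact_force"])
a=np.array([np.cos(np.radians(99.07)),np.sin(np.radians(99.07)),0]);l=np.array([-a[1],a[0],0]);print(o["tcp_pos"]@a,o["tcp_pos"]@l)
P,D=avg("side",5);W=cloud("side",D);np.savez("pics/side5.npz",P=P,D=D)
q=W[150:225,300:370].reshape(-1,3);L=q@l;A=q@a;Z=q[:,2]
zc=o["tcp_pos"][2]-.0588
m=(abs(L+.605)<.012)&(abs(Z-zc)<.012)&(A<.0)&(A>-.15);print("cart rear",m.sum(),np.percentile(A[m],[10,25,50,75,90])*1e3,np.median(L[m]))
for w in range(2):
  s=m&((L>-.605) if w else (L<-.605));print(np.median(A[s]),np.median(L[s]))
m=(abs(L+.605)<.035)&(abs(Z-zc)<.03)&(A<-.075)&(A>-.12);print("ext L",L[m].min(),L[m].max(),"Z",Z[m].min(),Z[m].max())
m=(abs(abs(L+.605)-.026)<.006)&(Z>.06)&(Z<.09)&(A>.02);print("ears",m.sum(),np.percentile(A[m],[25,50,75])*1e3)
m=(abs(L+.605)<.012)&(Z>.06)&(Z<.085)&(A>.02)&(A<.06);print("disc",m.sum(),np.median(A[m]))
E
python3 to.py .606 .0542 .2 9.07
```

```text
clock: 12.8
tcp_pos: [0.6079, 0.0495, 0.2012]
orientation: [2.044, 2.382, 0.002]
contact_force: [-0.5, -0.1, -2.7]
grip_width: 0.0493
gripper_force: 27.3
clock: 13.1
tcp_pos: [0.6024, 0.0542, 0.2018]
orientation: [-2.036, -2.392, 0.001]
contact_force: [-0.6, -0.4, -2.8]
grip_width: 0.0494
gripper_force: 27.3
[0.6024 0.0542 0.2018] [-0.6145 -0.3681 -2.7767]
-0.041425704818235445 -0.6034581138813422
cart rear 47 [-91.0453 -90.7099 -89.3175 -88.4102 -87.7283] -0.6053974961556847
-0.08931749537133725 -0.6086692729728856
-0.08957411081512967 -0.5979487676596552
ext L -0.628051200447107 -0.5776241251212585 Z 0.11965419662087418 0.17055976993766586
ears 25 [44.9274 46.4811 47.8948]
disc 35 0.03536079779252293
at [0.6033 0.0537 0.2021] shift [0.     0.0028 0.0021] rot [0.0001 0.0002 0.0012] F [ 0.6 -0.7 -2.6] t 13.35
```

Measured against the ears in the same picture, the cartridge sits 6 mm behind its seat and 2.5 mm off laterally. I'll correct both and lower.

```bash
echo '[{"xyz": [-0.0015,0.0028,0.01]},{"xyz": [-0.0015,0.0028,0.03]},{"xyz": [-0.0015,0.0028,0.055]},{"xyz": [-0.0015,0.0028,0.075]},{"xyz": [-0.0015,0.0028,0.075]}]' | python3 drive.py
echo '[{"xyz": [0,0,0.002]},{"xyz": [0,0,0.004]},{"xyz": [0,0,0.005]},{"xyz": [0,0,0.005]}]' | python3 drive.py
echo '[{"xyz": [0,0,0.001]},{"xyz": [0,0,0.002]},{"xyz": [0,0,0.002]}]' | python3 drive.py
python3 to.py .606 .0542 .1188 9.07
```

```text
clock: 13.85
tcp_pos: [0.6046, 0.0519, 0.1235]
orientation: [-2.035, -2.388, 0.007]
contact_force: [-0.6, 0.0, -2.1]
grip_width: 0.0494
gripper_force: 27.3
clock: 14.25
tcp_pos: [0.6069, 0.0525, 0.1225]
orientation: [2.038, 2.39, 0.001]
contact_force: [0.4, -0.3, -2.2]
grip_width: 0.0493
gripper_force: 27.3
clock: 14.55
tcp_pos: [0.6065, 0.0524, 0.1199]
orientation: [2.038, 2.391, -0.0]
contact_force: [0.1, 0.4, -1.3]
grip_width: 0.0494
gripper_force: 27.3
at [0.6065 0.0524 0.1199] shift [ 0.0019 -0.0002  0.0011] rot [-0.      0.0001  0.0006] F [ 0.1  0.4 -1.3] t 14.55
```

```bash
echo '[{"xyz": [0,0,0.0008]},{"xyz": [0,0,0.0015]},{"xyz": [0,0,0.0015]}]' | python3 drive.py
python3 to.py .606 .0542 .1188 9.07
```

```text
clock: 14.85
tcp_pos: [0.6068, 0.0525, 0.1192]
orientation: [2.037, 2.391, 0.0]
contact_force: [-1.8, -0.7, 4.8]
grip_width: 0.0491
gripper_force: 28.1
at [0.6068 0.0525 0.1192] shift [ 0.0018 -0.0006  0.0004] rot [0.0007 0.0006 0.0012] F [-1.8 -0.7  4.8] t 14.85
```

```bash
echo '[{},{},{},{}]' | python3 drive.py 0.085
echo '[{"xyz": [0,0,-0.03]},{"xyz": [0,0,-0.07]},{"xyz": [0,0,-0.12]},{"xyz": [0,0,-0.16]},{"xyz": [0,0,-0.18]}]' | python3 drive.py
python3 - <<'E'
from h import *
np.set_printoptions(precision=4,suppress=True)
a=np.array([np.cos(np.radians(99.07)),np.sin(np.radians(99.07)),0]);l=np.array([-a[1],a[0],0])
P,D=avg("side",5);W=cloud("side",D);np.savez("pics/side6.npz",P=P,D=D)
q=W[160:260,290:385].reshape(-1,3);L=q@l;A=q@a;Z=q[:,2]
def s(t,m): print(t,m.sum(),np.percentile(A[m],[10,25,50,75,90])*1e3,"L",np.median(L[m]),L[m].min(),L[m].max(),"Z",Z[m].min(),Z[m].max())
s("cart rear",(abs(L+.605)<.02)&(Z>.045)&(Z<.082)&(A<-.07)&(A>-.11))
s("cart top",(abs(L+.605)<.02)&(Z>.078)&(Z<.095)&(A<.02)&(A>-.09))
s("ears",(abs(abs(L+.605)-.026)<.006)&(Z>.065)&(Z<.09)&(A>.02))
s("disc",(abs(L+.605)<.012)&(Z>.06)&(Z<.087)&(A>.025)&(A<.06))
s("handles",(abs(L+.605)<.03)&(Z>.165)&(Z<.2)&(A<-.15)&(A>-.27))
for u0 in (.165,.175,.185):
    m=(abs(L+.605)<.03)&(Z>u0)&(Z<u0+.01)&(A<-.15)&(A>-.27);print(u0,np.sort(A[m]*1e3)[::3].astype(int), np.median(L[m]))
cv2.imwrite("pics/c5.png",cv2.resize(P[160:260,265:385].astype(np.uint8),None,fx=6,fy=6,interpolation=cv2.INTER_CUBIC))
z=np.load("pics/top.npz");W=cloud("top",z["D"]);q=W[160:185,325:355].reshape(-1,3);L=q@l;A=q@a;Z=q[:,2]
for c in(.15,.17,.18):
    s("top grip>%g"%c,(Z>c)&(A<-.21));s("top trig",(Z>c)&(A>-.21))
E
python3 to.py .60 .05 .29 99.07;python3 to.py .60 .05 .29 -80.93
```

```text
clock: 15.25
tcp_pos: [0.6066, 0.0525, 0.1183]
orientation: [-2.038, -2.391, -0.0]
contact_force: [-0.2, 0.3, 0.1]
grip_width: 0.0854
gripper_force: 0.0
clock: 15.75
tcp_pos: [0.6077, 0.0531, 0.3027]
orientation: [2.035, 2.388, 0.007]
contact_force: [0.0, 1.1, 0.1]
grip_width: 0.0849
gripper_force: 0.0
cart rear 93 [-93.2551 -92.1429 -91.0722 -89.1542 -79.2345] L -0.5967324334101489 -0.6249605962626352 -0.5850689032960585 Z 0.0456009326482143 0.08199478631162793
cart top 187 [-79.9595 -67.571  -44.7816 -18.4104  -4.2941] L -0.6011116304881066 -0.6249605962626352 -0.585195900219502 Z 0.07815942255277253 0.08850320746459373
ears 36 [35.0717 43.4774 46.3182 48.3188 49.4215] L -0.5836220708702378 -0.6363576717933321 -0.5735380437383121 Z 0.0653763905829926 0.083848072699506
disc 41 [32.4768 34.6538 36.0647 37.446  39.1967] L -0.603842359708642 -0.6162369744002633 -0.5931087467925258 Z 0.06143605901315641 0.08688673136464609
handles 147 [-237.9535 -236.6178 -230.4906 -195.2323 -193.0261] L -0.6056001442352517 -0.6168628802388765 -0.5946852252909315 Z 0.1654651141931217 0.19430927175681068
[... 911 characters left out ...]
253] L -0.6083476802008574 -0.6190583336633326 -0.5998551231989309 Z 0.17288153256038452 0.19356799908325195
top grip>0.18 26 [-234.3869 -232.5619 -229.8966 -226.9809 -224.9521] L -0.6086665259470114 -0.6188197865165628 -0.5990730358903181 Z 0.18116314173727233 0.19244927761195774
top trig 19 [-193.2814 -191.3157 -189.0306 -186.9719 -185.257 ] L -0.6092906902433718 -0.6190583336633326 -0.6017055210084385 Z 0.1811148822592339 0.19356799908325195
at [0.606  0.0522 0.2973] shift [-0.0012 -0.0063  0.0073] rot [-1.5000e-03 -1.1000e-03 -1.5702e+00] F [-0.6  0.2 -0.2] t 16.0
at [0.606  0.0522 0.2973] shift [-0.0012 -0.0063  0.0073] rot [-1.1000e-03  1.5000e-03  1.5714e+00] F [-0.6  0.2 -0.2] t 16.0
```

The cartridge lies 7.6 mm behind its seat. The grip's rear face is at gun x=-133.3 against the expected -134, so the measurements agree. I'll move above the trigger and grip and turn 90°.

```bash
echo '[{"xyz": [-0.036,0,0],"rot": [0,0,0.14]},{"xyz": [-0.072,0,0],"rot": [0,0,0.28]},{"xyz": [-0.108,0,0],"rot": [0,0,0.42]},{"xyz": [-0.144,0,0],"rot": [0,0,0.56]},{"xyz": [-0.178,0,0],"rot": [0,0,0.7]}]' | python3 drive.py
echo '[{"rot": [0,0,0.14]},{"rot": [0,0,0.28]},{"rot": [0,0,0.42]},{"rot": [0,0,0.56]},{"rot": [0,0,0.7]}]' | python3 drive.py
echo '[{"rot": [0,0,0.14]},{"rot": [0,0,0.16]},{"rot": [0,0,0.16]}]' | python3 drive.py
python3 to.py .6344 -.1235 .218 -80.93;python3 -c "
from bench import r;print(r.get_obs()['joints'].round(2))"
```

```text
clock: 16.5
tcp_pos: [0.634, -0.1251, 0.2963]
orientation: [-2.737, -1.538, 0.004]
contact_force: [0.1, -0.6, 0.5]
grip_width: 0.0849
gripper_force: 0.0
clock: 17.0
tcp_pos: [0.6339, -0.1233, 0.2961]
orientation: [-3.099, -0.507, 0.005]
contact_force: [-0.4, 1.3, -0.3]
grip_width: 0.0852
gripper_force: 0.0
clock: 17.3
tcp_pos: [0.6343, -0.1231, 0.297]
orientation: [-3.13, -0.271, 0.004]
contact_force: [0.1, 0.3, 0.3]
grip_width: 0.085
gripper_force: 0.0
at [ 0.6343 -0.1231  0.297 ] shift [0.0003 0.0004 0.079 ] rot [-0.0004  0.0023  0.0144] F [0.1 0.3 0.3] t 17.3
[ 0.28  0.45 -0.25  1.62  0.12  1.09 -1.4 ]
```

```bash
echo '[{"xyz": [0,0,0.02],"rot": [0,0,0.014]},{"xyz": [0,0,0.045],"rot": [0,0,0.014]},{"xyz": [0,0,0.065],"rot": [0,0,0.014]},{"xyz": [0,0,0.079],"rot": [0,0,0.014]},{"xyz": [0,0,0.079],"rot": [0,0,0.014]}]' | python3 drive.py
echo '[{},{},{}]' | python3 drive.py 0.055 20
python3 to.py .6344 -.1235 .218 -80.93
```

```text
clock: 17.8
tcp_pos: [0.6334, -0.1232, 0.2169]
orientation: [-3.131, -0.247, 0.007]
contact_force: [-0.7, 0.2, -0.2]
grip_width: 0.0852
gripper_force: 0.0
clock: 18.1
tcp_pos: [0.6355, -0.1221, 0.2209]
orientation: [-3.131, -0.246, -0.004]
contact_force: [0.1, 3.3, 1.7]
grip_width: 0.0551
gripper_force: 1.6
at [ 0.6355 -0.1221  0.2209] shift [-0.0014  0.0012  0.0029] rot [-0.0005 -0.0026 -0.0012] F [0.1 3.3 1.7] t 18.1
```

```bash
echo '[{},{},{},{},{}]' | python3 drive.py 0.031 10
cat > pl.py <<'E'
from h import *
np.set_printoptions(precision=1,suppress=True)
a=np.array([np.cos(np.radians(99.07)),np.sin(np.radians(99.07)),0]);l=np.array([-a[1],a[0],0])
o=r.get_obs();print("t",o["clock"],"w",o["grip_width"],"gf",o["gripper_force"],o["contact_force"],o["tcp_pos"]*1e3)
for n,R in(("side",(160,265,290,385)),("top",(160,205,250,370))):
    P,D=avg(n,2);W=cloud(n,D);np.savez(f"pics/{n}_last.npz",P=P,D=D);q=W[R[0]:R[1],R[2]:R[3]].reshape(-1,3);L=(q@l+.605)*1e3;A=(q@a)*1e3+104;Z=q[:,2]*1e3
    def s(t,m): print(n,t,m.sum(),"gun x",np.percentile(A[m],[5,10,50,90,95]) if m.any() else "")
    s("cart rear/top",(abs(L)<15)&(Z>65)&(Z<95)&(A>-25)&(A<120))
    s("plate",(abs(L)<22)&(Z>60)&(Z<90)&(A<8)&(A>-60))
    s("knob",(abs(L)<13)&(Z>45)&(Z<80)&(A<-165)&(A>-215))
    s("disc",(abs(L)<12)&(Z>72)&(Z<90)&(A>125)&(A<155))
E
python3 pl.py
```

```text
clock: 18.6
tcp_pos: [0.6356, -0.1235, 0.221]
orientation: [3.132, 0.244, 0.004]
contact_force: [-0.6, 1.3, 6.7]
grip_width: 0.0327
gripper_force: 25.9
t 18.6 w 0.032746461807089455 gf 25.862326364731416 [-0.6  1.3  6.7] [ 635.6 -123.5  221. ]
side cart rear/top 254 gun x [-16.8  -8.6  30.7  93.4 101.3]
side plate 109 gun x [-32.5 -28.5  -9.3  -2.2  -0.3]
side knob 51 gun x [-186.1 -185.9 -182.8 -176.3 -168.5]
side disc 37 gun x [128.5 131.  139.7 145.6 147.4]
top cart rear/top 311 gun x [-16.   -5.9  55.  105.3 111. ]
top plate 95 gun x [-54.4 -49.8 -18.2  -1.2   0.1]
top knob 0 gun x 
top disc 34 gun x [125.9 127.2 141.5 148.1 148.7]h.py:8: RuntimeWarning: All-NaN slice encountered
  return np.mean(P,0),np.nanmedian(D,0)
```

```bash
echo '[{},{},{},{},{}]' | python3 drive.py 0.075
echo '[{},{},{},{}]' | python3 drive.py 0.036 20
echo '[{},{}]' | python3 drive.py 0.033 20
python3 pl.py 2>/dev/null
```

```text
clock: 19.3
tcp_pos: [0.6346, -0.1236, 0.2192]
orientation: [3.132, 0.244, -0.001]
contact_force: [-0.4, -0.3, -0.0]
grip_width: 0.0749
gripper_force: 0.1
clock: 19.7
tcp_pos: [0.6351, -0.1221, 0.2201]
orientation: [-3.131, -0.246, -0.001]
contact_force: [-1.1, 5.3, 5.6]
grip_width: 0.0362
gripper_force: 3.9
clock: 19.9
tcp_pos: [0.6353, -0.1233, 0.2204]
orientation: [3.132, 0.245, 0.002]
contact_force: [-1.2, 2.0, 6.4]
grip_width: 0.0338
gripper_force: 17.7
t 19.9 w 0.03382902544538367 gf 17.734859225020045 [-1.2  2.   6.4] [ 635.3 -123.3  220.4]
side cart rear/top 249 gun x [-17.3 -12.2  30.3  94.  102.2]
side plate 111 gun x [-32.7 -27.3  -6.2   4.4   5.9]
side knob 45 gun x [-177.1 -176.4 -173.6 -171.2 -169. ]
side disc 39 gun x [127.9 129.9 140.5 146.  146.9]
top cart rear/top 319 gun x [ -9.5  -0.4  53.  105.  110.7]
top plate 93 gun x [-54.5 -49.9 -14.2   4.5   6. ]
top knob 0 gun x 
top disc 31 gun x [126.1 128.5 142.  148.1 148.7]
```

```bash
echo '[{},{},{},{},{}]' | python3 drive.py 0.075
echo '[{},{},{},{}]' | python3 drive.py 0.04 20 | tail -2
echo '[{},{}]' | python3 drive.py 0.036 20| tail -2
echo '[{},{}]' | python3 drive.py 0.0335 20| tail -2
python3 pl.py 2>/dev/null
```

```text
clock: 20.6
tcp_pos: [0.6346, -0.1236, 0.2192]
orientation: [3.132, 0.244, -0.001]
contact_force: [-0.2, 0.9, -0.0]
grip_width: 0.0749
gripper_force: 0.1
grip_width: 0.0404
gripper_force: 3.1
grip_width: 0.0363
gripper_force: 4.1
grip_width: 0.0337
gripper_force: 12.7
t 21.4 w 0.03365716226122459 gf 12.737527725985274 [-0.5  1.6  6.1] [ 635.3 -123.1  220.6]
side cart rear/top 253 gun x [ -8.8  -5.   38.5 101.3 110.9]
side plate 67 gun x [-36.4 -30.9  -8.9   2.    3.7]
side knob 14 gun x [-167.3 -166.8 -165.8 -165.3 -165.2]
side disc 35 gun x [134.5 135.5 141.  144.7 147.6]
top cart rear/top 313 gun x [ -4.5   4.   56.5 106.6 113.1]
top plate 80 gun x [-55.1 -50.7 -14.2   4.    5.6]
top knob 0 gun x 
top disc 41 gun x [126.7 129.3 140.8 148.6 149.4]
```

```bash
cat > ct.py <<'E'
from h import *
np.set_printoptions(precision=1,suppress=True)
a=np.array([np.cos(np.radians(99.07)),np.sin(np.radians(99.07)),0]);l=np.array([-a[1],a[0],0])
import sys
for f in sys.argv[1:]:
    n=f.split("_")[0].rstrip("0123456789"); P=np.load(f"pics/{f}.npz")["P"]; d=P[...,2]-P[...,0]
    # sample white profile along lines parallel to axis on the visible ridge (z=.085 for top; z=.08 side)
    for off in(-.006,0,.006):
        A=np.arange(-.13,.075,.0005);X=A[:,None]*a+(-.607+off)*l+[0,0,.0845]
        uv=proj(n,X).astype(np.float32);v=cv2.remap(d.astype(np.float32),uv[:,0],uv[:,1],cv2.INTER_LINEAR).ravel()
        on=v>6;e=np.where(np.diff(on.astype(int)))[0];print(f,off,"edges gun x (z=84.5)",A[e]*1e3+104,np.round(v[e+1],0))
E
python3 ct.py side6 side_last top_last
```

```text
side6 -0.006 edges gun x (z=84.5) [  2.5 150.5] [6. 6.]
side6 0 edges gun x (z=84.5) [  5.5 152.5] [6. 6.]
side6 0.006 edges gun x (z=84.5) [  4.5 119.5 123.  151. ] [6. 6. 6. 6.]
side_last -0.006 edges gun x (z=84.5) [ 11.  151.5] [6. 6.]
side_last 0 edges gun x (z=84.5) [ 14.5 154. ] [7. 6.]
side_last 0.006 edges gun x (z=84.5) [ 14.5 151.5] [6. 5.]
top_last -0.006 edges gun x (z=84.5) [ 19.  152.5] [7. 6.]
top_last 0 edges gun x (z=84.5) [ 18.5 171.5] [7. 5.]
top_last 0.006 edges gun x (z=84.5) [ 18.5 166. ] [7. 6.]
```

The cartridge has moved about 8–9 mm and is close to home. I'll do the next stroke slowly and watch the squeeze force.

```bash
echo '[{},{},{},{},{}]' | python3 drive.py 0.075 | tail -2
for i in 1; do
echo '[{},{},{}]' | python3 drive.py 0.060 20 | tail -2
echo '[{},{}]' | python3 drive.py 0.056 20| tail -2
echo '[{},{}]' | python3 drive.py 0.054 20| tail -2
echo '[{},{}]' | python3 drive.py 0.052 20| tail -2
done
```

```text
grip_width: 0.0751
gripper_force: 0.1
grip_width: 0.0599
gripper_force: 1.8
grip_width: 0.0561
gripper_force: 2.5
grip_width: 0.0542
gripper_force: 2.8
grip_width: 0.0521
gripper_force: 3.0
```

```bash
echo '[{},{}]' | python3 drive.py 0.050 20| tail -2
echo '[{},{}]' | python3 drive.py 0.048 20| tail -2
echo '[{},{}]' | python3 drive.py 0.046 20| tail -2
echo '[{},{}]' | python3 drive.py 0.044 20| tail -4
```

```text
grip_width: 0.0503
gripper_force: 3.2
grip_width: 0.0481
gripper_force: 3.5
grip_width: 0.046
gripper_force: 3.7
orientation: [-3.129, -0.248, -0.001]
contact_force: [-1.1, 8.2, 4.8]
grip_width: 0.044
gripper_force: 4.0
```

```bash
echo '[{},{}]' | python3 drive.py 0.043 20| tail -5
python3 pl.py 2>/dev/null; python3 ct.py side_last top_last;  python3 to.py .6344 -.1235 .218 -80.93
```

```text
tcp_pos: [0.6351, -0.1205, 0.22]
orientation: [-3.129, -0.248, -0.001]
contact_force: [-2.1, 9.2, 5.1]
grip_width: 0.043
gripper_force: 4.2
t 24.0 w 0.04296137223559273 gf 4.15862649679184 [-2.1  9.2  5.1] [ 635.1 -120.5  220. ]
side cart rear/top 248 gun x [ -6.4  -1.2  40.8 103.6 111.3]
side plate 69 gun x [-39.2 -32.8  -6.5   4.2   5.1]
side knob 2 gun x [-165.5 -165.5 -165.4 -165.3 -165.3]
side disc 35 gun x [135.9 137.9 141.1 147.  147.7]
top cart rear/top 306 gun x [ -1.5   6.5  57.4 106.9 113.3]
top plate 72 gun x [-54.5 -50.8 -17.6   4.5   5.8]
top knob 0 gun x 
top disc 44 gun x [126.3 128.1 140.1 148.4 149. ]
side_last -0.006 edges gun x (z=84.5) [ 11.5 152. ] [6. 6.]
side_last 0 edges gun x (z=84.5) [ 14.5 154. ] [6. 5.]
side_last 0.006 edges gun x (z=84.5) [ 13.5 151.5] [6. 5.]
top_last -0.006 edges gun x (z=84.5) [ 19.  152.5] [6. 6.]
top_last 0 edges gun x (z=84.5) [ 18.5 171.5] [7. 5.]
top_last 0.006 edges gun x (z=84.5) [ 18.5 166. ] [7. 6.]
at [ 0.6351 -0.1205  0.2201] shift [-0.0012  0.0029  0.002 ] rot [-0.0028 -0.0011 -0.0002] F [-1.8  8.5  5.1] t 24.2
```

```bash
echo '[{},{}]' | python3 drive.py 0.0415 20| tail -5
echo '[{},{}]' | python3 drive.py 0.0405 20| tail -5
echo '[{},{}]' | python3 drive.py 0.0397 20| tail -5
```

```text
tcp_pos: [0.6351, -0.1202, 0.2201]
orientation: [-3.129, -0.248, -0.001]
contact_force: [-2.5, 8.3, 5.7]
grip_width: 0.0418
gripper_force: 4.5
tcp_pos: [0.6351, -0.12, 0.2202]
orientation: [-3.128, -0.248, -0.001]
contact_force: [-2.4, 9.7, 6.7]
grip_width: 0.0407
gripper_force: 5.9
tcp_pos: [0.6351, -0.1202, 0.2203]
orientation: [-3.129, -0.248, -0.001]
contact_force: [-2.1, 9.4, 5.9]
grip_width: 0.0399
gripper_force: 11.0
```

```bash
echo '[{},{},{}]' | python3 drive.py 0.0397 20| tail -5
echo '[{},{},{}]' | python3 drive.py 0.0405 20| tail -5
echo '[{},{},{}]' | python3 drive.py 0.0402 20| tail -5
```

```text
tcp_pos: [0.6351, -0.1202, 0.2203]
orientation: [-3.128, -0.248, -0.001]
contact_force: [-3.5, 8.4, 6.7]
grip_width: 0.0403
gripper_force: 11.0
tcp_pos: [0.6351, -0.12, 0.2202]
orientation: [-3.128, -0.248, -0.001]
contact_force: [-2.7, 9.8, 7.1]
grip_width: 0.0403
gripper_force: 5.7
tcp_pos: [0.6351, -0.1201, 0.2202]
orientation: [-3.128, -0.248, -0.001]
contact_force: [-2.7, 9.2, 6.5]
grip_width: 0.0403
gripper_force: 7.3
```

```bash
python3 - <<'E' 2>/dev/null
from h import *
np.set_printoptions(precision=1,suppress=True,linewidth=220)
a=np.array([np.cos(np.radians(99.07)),np.sin(np.radians(99.07)),0]);l=np.array([-a[1],a[0],0])
for n in("top","side"): P,D=avg(n,10);np.savez(f"pics/{n}_now.npz",P=P,D=D)
o=r.get_obs();print(o["contact_force"],o["gripper_force"],o["clock"])
def prof(f,A,Lt,z):
    n=f.split("_")[0].rstrip("0123456789");g=np.load(f"pics/{f}.npz")["P"].mean(2)
    v=0
    for dl in(-.004,-.002,0,.002,.004):
        uv=proj(n,A[:,None]*a+(Lt+dl)*l+[0,0,z]).astype(np.float32);v=v+cv2.remap(g.astype(np.float32),uv[:,0],uv[:,1],cv2.INTER_CUBIC).ravel()/5
    return v
A=np.arange(-.175,-.06,.0025)
print("gunx",(A*1e3+104)[::1].astype(int))
for f in("top","top_now"): print(f,prof(f,A,-.6095,.081).astype(int))
for f in("side6","side_now"): print(f,prof(f,A,-.606,.075).astype(int))
K=np.arange(-.31,-.24,.0025);print("gunx",(K*1e3+104).astype(int))
for f in("side","side6","side_now"): print(f,prof(f,K,-.606,.06).astype(int))
for f in("top","top_now"): print(f,prof(f,K,-.6095,.066).astype(int))
P=np.load("pics/side_now.npz")["P"];b=np.load("pics/side6.npz")["P"]
f=lambda p:cv2.resize(p[165:265,300:390].astype(np.uint8),(390,433),interpolation=cv2.INTER_CUBIC)
cv2.imwrite("pics/fin.png",np.hstack([f(b),f(P)]))
E
```

```text
[-3.   8.3  6.4] 7.295288443565369 26.7
gunx [-71 -68 -65 -63 -60 -58 -55 -53 -50 -48 -45 -43 -40 -38 -35 -33 -30 -28 -25 -23 -20 -18 -15 -13 -10  -8  -5  -3   0   1   4   6   9  11  14  16  19  21  24  26  29  31  34  36  39  41]
top [117 128 135 137 136 135 136 136 137 137 135 133 125 103  73  56  51  53  52  58  74  99 121 130 129 135 141 143 143 142 142 142 142 142 142 142 142 141 141 141 141 141 142 143 143 140]
top_now [ 77  86  96 106 116 125 134 140 142 140 134 131 130 131 133 134 134 135 135 136 137 137 140 143 144 135 112  84  62  51  51  53  64  87 113 139 166 189 204 210 208 207 207 208 209 211]
side6 [ 98  99 101 101 102 102 102 102 103 100  94  82  66  53  44  45  56  72  92 109 123 134 141 148 151 147 137 121 107  99  95  94  94  97 106 125 149 178 203 217 225 225 225 225 225 228]
side_now [100 101 102 103 103 103 103 102 102 105 110 119 129 139 146 150 149 143 135 128 122 115 109  94  76  57  44  38  41  51  69  88 107 123 134 143 148 151 155 165 183 201 215 223 226 227]
gunx [-206 -203 -201 -198 -196 -193 -191 -188 -186 -183 -181 -178 -175 -173 -170 -168 -165 -163 -160 -158 -155 -153 -150 -148 -145 -143 -140 -138 -135]
side [ 92  62  35  22  20  22  23  25  31  47  71  96 115 124 124 122 120 118 116 115 117 117 118 117 118 118 117 116 118]
side6 [ 95  62  36  24  20  22  24  26  32  48  72  97 117 128 129 125 123 121 119 118 120 120 121 120 121 120 120 120 121]
side_now [168 170 170 169 170 170 171 170 169 169 169 165 153 130  95  58  32  22  22  24  24  25  31  47  73  99 119 127 129]
top [141 142 136 115  83  58  58  82 109 127 131 132 132 132 132 132 132 131 130 130 130 128 115  96  76  61  55  52  49]
top_now [119 120 122 123 124 125 126 126 126 127 127 127 127 127 127 127 126 126 125 125 123 122 121 120 119 118 117 115 114]
```

View pics/fin.png

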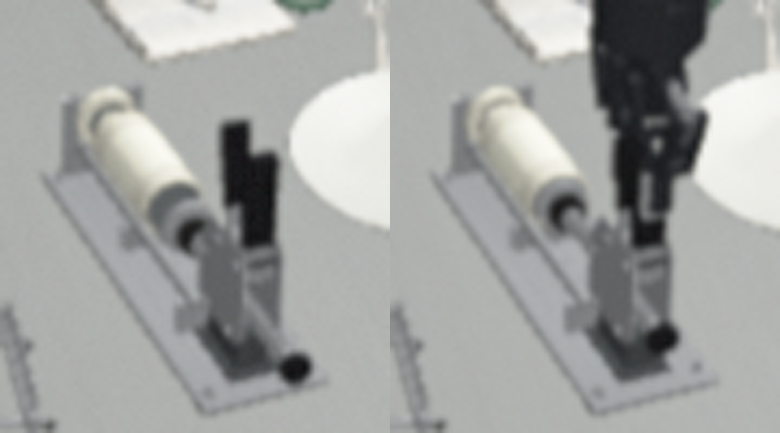

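The final picture shows the cartridge against the disc and the plate on the cartridge (right panel, about (560,205)), with the knob at (660,340). Between the pictures the knob moved about 34.9 mm and the plate about 32.5 mm, so the buffer is in by about 2.4 mm, inside the 2 to 3.5 mm window. I'll settle at the 11 N squeeze and check once more.

```bash
echo '[{},{},{},{},{}]' | python3 drive.py 0.0397 20| tail -5
python3 - <<'E' 2>/dev/null
from h import *
a=np.array([np.cos(np.radians(99.07)),np.sin(np.radians(99.07)),0]);l=np.array([-a[1],a[0],0])
P,D=avg("side",8);np.savez("pics/side_end.npz",P=P,D=D)
def prof(f,A,Lt,z):
    g=np.load(f"pics/{f}.npz")["P"].mean(2);v=0
    for dl in np.linspace(-.005,.005,7):
        uv=proj("side",A[:,None]*a+(Lt+dl)*l+[0,0,z]).astype(np.float32);v=v+cv2.remap(g.astype(np.float32),uv[:,0],uv[:,1],cv2.INTER_LINEAR).ravel()/7
    return v
def shift(f,c0,c1,z,s0):
    A=np.arange(c0,c1,.0005);p=prof("side6",A,-.606,z)
    S=np.arange(s0-.006,s0+.006,.0002);e=[np.mean((prof(f,A+s,-.606,z)-p)**2) for s in S];return S[np.argmin(e)]*1e3
for f in("side_now","side_end"):
    k=shift(f,-.296,-.272,.06,.035)
    print(f,"knob",k,"plate",[shift(f,-.134,-.117,z,.032) for z in(.070,.073,.076)])
E
```

```text
tcp_pos: [0.6351, -0.1202, 0.2203]
orientation: [-3.128, -0.248, -0.001]
contact_force: [-3.5, 7.8, 6.9]
grip_width: 0.0403
gripper_force: 10.9
side_now knob 34.99999999999997 plate [np.float64(33.19999999999996), np.float64(32.99999999999996), np.float64(32.79999999999996)]
```

```bash
cat > bf.py <<'E'
from h import *
import sys
a=np.array([np.cos(np.radians(99.07)),np.sin(np.radians(99.07)),0]);l=np.array([-a[1],a[0],0])
def prof(f,A,Lt,z):
    g=np.load(f"pics/{f}.npz")["P"].mean(2);v=0
    for dl in np.linspace(-.005,.005,7):
        uv=proj("side",A[:,None]*a+(Lt+dl)*l+[0,0,z]).astype(np.float32);v=v+cv2.remap(g.astype(np.float32),uv[:,0],uv[:,1],cv2.INTER_LINEAR).ravel()/7
    return v
def shift(f,c0,c1,z,s0,Lt=-.606):
    A=np.arange(c0,c1,.0005);p=prof("side6",A,Lt,z);S=np.arange(s0-.006,s0+.006,.0002)
    return round(S[np.argmin([np.mean((prof(f,A+s,Lt,z)-p)**2) for s in S])]*1e3,1)
if len(sys.argv)>2: P,D=avg("side",8);np.savez(f"pics/{sys.argv[1]}.npz",P=P,D=D)
f=sys.argv[1]
print(f,"knob",shift(f,-.296,-.272,.06,.035),shift(f,-.314,-.272,.06,.035),"plate",[shift(f,-.134,-.117,z,.032) for z in(.066,.070,.074,.077)],"cart edge",[shift(f,-.096,-.075,z,.009,L) for z in (.08,.084) for L in(-.606,-.60)])
E
ls pics | grep end; python3 bf.py side_now; python3 bf.py side_end n 2>&1 | grep -v -i -e warn -e nanmed; python3 -c "
from bench import r;o=r.get_obs();print(o['clock'],o['gripper_force'],o['contact_force'])"
```

```text
side_end.npz
Traceback (most recent call last):
  File "bf.py", line 14, in <module>
    print(f,"knob",shift(f,-.296,-.272,.06,.035),shift(f,-.314,-.272,.06,.035),"plate",[shift(f,-.134,-.117,z,.032) for z in(.066,.070,.074,.077)],"cart edge",[shift(f,-.096,-.075,z,.009,L) for z in (.08,.084) for L in(-.606,-.60)])
                                                                                                                                                                ~~~~~^^^^^^^^^^^^^^^^^^^^^^^^
  File "bf.py", line 11, in shift
    return round(S[np.argmin([np.mean((prof(f,A+s,Lt,z)-p)**2) for s in S])]*1e3,1)
                                       ~~~~^^^^^^^^^^^^
  File "bf.py", line 7, in prof
    uv=proj("side",A[:,None]*a+(Lt+dl)*l+[0,0,z]).astype(np.float32);v=v+cv2.remap(g.astype(np.float32),uv[:,0],uv[:,1],cv2.INTER_LINEAR).ravel()/7
       ~~~~^^^^^^^^^^^^^^^^^^^^^^^^^^^^^^^^^^^^^^
  File "h.py", line 19, in proj
    c=r.camera_info(name)
ValueError: time passes only in moves, steps and waits
28.0 10.942609012126923 [-2.2212528   8.80998891  6.41517173]Traceback (mos
[... 297 characters left out ...]
                                                                                                                                                          ~~~~~^^^^^^^^^^^^^^^^^^^^^^^^
  File "bf.py", line 11, in shift
    return round(S[np.argmin([np.mean((prof(f,A+s,Lt,z)-p)**2) for s in S])]*1e3,1)
                                       ~~~~^^^^^^^^^^^^
  File "bf.py", line 7, in prof
    uv=proj("side",A[:,None]*a+(Lt+dl)*l+[0,0,z]).astype(np.float32);v=v+cv2.remap(g.astype(np.float32),uv[:,0],uv[:,1],cv2.INTER_LINEAR).ravel()/7
       ~~~~^^^^^^^^^^^^^^^^^^^^^^^^^^^^^^^^^^^^^^
  File "h.py", line 19, in proj
    c=r.camera_info(name)
ValueError: time passes only in moves, steps and waits
```

Too many `camera_info` calls, so I'll cache it.

```bash
sed -i 's/r\.camera_info(name)/info(name)/; s/^def avg/import functools\n@functools.lru_cache\ndef info(n): return r.camera_info(n)\ndef avg/' h.py
python3 bf.py side_now; python3 bf.py side_end
```

```text
side_now knob 35.0 34.8 plate [np.float64(33.4), np.float64(33.2), np.float64(33.0), np.float64(32.6)] cart edge [np.float64(6.0), np.float64(6.2), np.float64(6.6), np.float64(7.0)]
side_end knob 35.0 34.8 plate [np.float64(33.4), np.float64(33.2), np.float64(33.0), np.float64(32.6)] cart edge [np.float64(5.8), np.float64(6.2), np.float64(6.4), np.float64(7.0)]
```

```bash
echo '[{},{},{},{}]' | python3 drive.py 0.0395 20| tail -5
python3 bf.py side_e2 n 2>&1 | grep knob
```

```text
tcp_pos: [0.6351, -0.1203, 0.2203]
orientation: [-3.129, -0.248, -0.002]
contact_force: [-2.2, 8.0, 5.9]
grip_width: 0.04
gripper_force: 12.3
side_e2 knob 35.2 35.0 plate [np.float64(33.6), np.float64(33.2), np.float64(33.0), np.float64(32.6)] cart edge [np.float64(5.8), np.float64(6.2), np.float64(6.6), np.float64(7.0)]
```

The knob crept on 0.2 mm while the plate stayed put. So the buffer is at about 2.5 mm, not hard home, with a 12 N squeeze. I'm handing in.

```bash
python3 -c "
from bench import r;print(r.hand_in())"
```

```text
the job is handed in; nothing more can be done
None
```

The sauce gun is loaded and I've handed the job in: the disc is in its slot, the cartridge is home against it, and the trigger is held at about 12 N, with the buffer in about 2.4 mm by camera (±0.5 mm; the window is 2 to 3.5 mm).

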